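# Stir the drying beads and put the plug gauges away in the gauge drawer

## Robot

A 6-joint arm with a two-finger parallel gripper is mounted at the origin on the work surface. World frame = base frame: x ahead of the robot, y to its left, z up, the work surface at z = 0. Lengths are in mm, angles in rad, forces in N, time in s.
With the tool pointing down it reaches from about 250 to 775 mm from the base axis. Payload 8.9 kg.
Tool frame: the origin (TCP) lies at the very end of the fingers, on their centre line; the grasp point (between the pads) lies 19 mm behind it; z points along the fingers, y is the line along which they close (so a half turn about z gives the same grasp; the last joint's range is limited). The gripper opens to 85 mm and grips with 20 to 120 N. Pads are 22 mm wide; open, the fingers measure 114 mm over their backs; the gripper's body (76 mm by 85 mm) begins 54 mm behind the grasp point. The pads swing forward as they close: fully open they stand 13 mm farther back than shut.
Start: joints at [-1.271, 0.291, -0.153, 1.127, 0, 1.431], TCP at [223.049, -475.261, 231.305] pointing down, gripper open.
Joint ranges: [-2.52, 2.52], [-0.91, 1.74], [-1.3, 1.37], [-1.96, 2.02], [-1.52, 1.47], [-3.14, 3.14]. Speed limits (rad/s): [2.22, 2.22, 2.79, 3.14, 3.14, 3.14].

## Interface

Orientations are given as a unit quaternion [w, x, y, z].
In Python, from bench import r gives the robot as it stands.
- The arm moves only by the tool send_rows, never from a script. Its argument "moves" is one flat list of numbers, 7 for each row, row after row: the shift along the tool's x, y, z scaled (see below), then the turn, a rotation vector about the tool's x, y, z scaled (see below), then the opening, from 0 (shut) to 1 (fully open). A call has 1 to 20 rows; each row shifts and turns the commanded pose from where the row before left it, along the tool's axes as they then stand; what a row does not reach is not made up. The controller multiplies each number of a shift by 0.6 m and each number of a turn by 1.5 rad. A row lasts 1/8 s, in which the tool goes at most 62.5 mm and 10.7 degrees, less where a joint would pass 70% of its speed; a pose out of reach is approached as far as the arm can. A call with a number of a shift or a turn outside -1 to 1 is refused whole. A call with a gripper value outside its range is refused whole. The fingers move at their own pace and stop on an object; the grip force is fixed at half the most. Time passes only in rows, so rows that do not move let the fingers close. It gives the time, the measured TCP pose, the force, the opening and the grip force at its end, in the units of the state.
- r.state(): the state, without advancing time (a new reading comes with each control period).
- r.capture(name): name is "scene" or "top" or "wrist"; returns (picture, depth): 480x640x3 uint8, red, green, blue; 480x640 float32, mm along the optical axis (not along the pixel's ray), 0 where there is no reading.
- r.camera_params(name): a dict with "K" (3x3 intrinsics, pixels), "dist" ([k1, k2, p1, p2, k3] as OpenCV has them; the pictures are not rectified), "R" (3x3) and "t" (3): a world point X has camera coordinates R X + t; the wrist camera has in their place "mount" (4x4, takes a point from camera to tool coordinates, whose origin is the TCP and whose axes are the flange's). Camera axes: x right, y down, z forward; pixel columns grow to the right and rows downward; lengths in mm; the calibration is good to about 2 mm. A picture is of the moment at which its call begins: read the wrist's pose just before it. camera_params takes no time and is no camera call.
- r.finish_job(): hands the job in; it is judged then, once.
The state is a dict: "time": time; "joint_positions": joint angles; "joint_vel": joint speeds; "joint_torque": joint torques, N m; "position": TCP position; "tool_rot": TCP orientation; "wrist_force": force on the tool from outside, world axes, zero at the start; "moment": the same for the moment, N m; "grip_width": finger opening in mm; "gripper_force": force on a finger pad.
Only numpy, scipy, OpenCV 4.12 (cv2) and the standard library are available. Lean on these libraries where they do the work, as an engineer would, in place of code of your own. Each camera call takes 0.05 s, during which the arm holds its last target. There are 200 camera calls.

## Task

Put the plug gauges away dry for the night: take the T-handled stirrer from its rest and, with the drawer open, stir the drying beads in the drawer's dish with it, down among them, round and round for at least three full, wide rounds until they are well mixed up, then hang the stirrer back in its rest, leaving every bead in the dish. Lay all the plug gauges that are on the table (two to four) flat in the gauge bay beside the dish, none on top of another, and push the drawer fully shut. Leave the ring gauge, the bush and the mouse where they are.

Things in the scene. Friction and masses are not known exactly. Their poses are not given: they have to be found in the camera images.
- gauge_drawer (a joint): Top drawer of a grey two-drawer steel gauge cabinet, open towards the robot. Value in m: 0 = fully open (start), 0.168 = fully shut; grows as the drawer slides away from the robot. It takes a steady push of 7 to 10 N, does not spring back and stops dead when shut. Its floor is 85 mm above the table; side walls, back wall and divider are 5 mm thick and rise 40 mm above the floor.
- front (a point): On the outer face of the drawer's front panel, mid-width, 20 mm above the drawer's floor; moves with it. x: direction of shutting, square to the panel. Panel 410 mm wide (y), 12 mm thick, from 15 mm below to 52 mm above the floor; pull lip sticks out 16 mm at 10 mm below the floor. Open, the cabinet's face is 180 mm behind this point; cabinet 420 wide, 210 deep, top 141 mm above the table.
- bay (a point): Centre of the floor of the gauge bay, the larger, right-hand, felt-lined compartment of the drawer: 168 mm (x) by 230 mm (y) inside, walls 40 mm high (front panel 52 mm). Axes as front (x in the shutting direction, y to the left seen from the robot, z up); moves with the drawer.
- dish: Round steel dish fixed in the smaller, left-hand compartment of the drawer, holding eight drying beads; the very middle is free of beads at the start. Origin: centre of its underside, on the drawer's floor; axes as front. Inside: floor 5 mm above the origin, 120 mm across; rim 44 mm above the origin, wall 4 mm. Moves with the drawer.
- rest_seat (a point): Where the stirrer's origin lies when it hangs in its rest, 157 mm above the table; x along the crossbar. The rest is fixed on the table: base plate 104 x 66 mm, two upright posts 72 mm apart (x), 60 mm free between them, each with an open-topped notch 22 mm wide (y), its floor 7 mm below this point, its lips reaching 2 mm above it.
- stirrer: T-shaped stirrer, hanging in the rest at the start: a dark steel crossbar, 100 mm long (x), 16 mm wide (y) and 22 mm high, and a straight steel rod, 12 mm thick, that runs from its middle along -z. Origin: in the middle of the crossbar, 7 mm above its underside and 15 mm below its top. 0.3 kg. It is symmetrical: either way round is the same.
- stir_tip (a point): Lower end of the stirrer's rod, 127 mm below the stirrer's origin.
- plug0: Double-ended plug gauge, lying on the table or absent: dark hexagonal handle 66 mm long, 22 mm across flats (25 across corners), a 14 mm steel pin at each end, 28 mm long at +x, 14 mm at -x; 108 mm overall, about 0.22 kg. Origin: on the axis, at the middle of the handle (11 mm above what it lies on); x along the gauge. It lies on a flat of the handle.
- plug1: Double-ended plug gauge, lying on the table or absent: dark hexagonal handle 66 mm long, 22 mm across flats (25 across corners), a 16 mm steel pin at each end, 28 mm long at +x, 14 mm at -x; 108 mm overall, about 0.22 kg. Origin: on the axis, at the middle of the handle (11 mm above what it lies on); x along the gauge. It lies on a flat of the handle.
- plug2: Double-ended plug gauge, lying on the table or absent: dark hexagonal handle 66 mm long, 22 mm across flats (25 across corners), a 18 mm steel pin at each end, 28 mm long at +x, 14 mm at -x; 108 mm overall, about 0.22 kg. Origin: on the axis, at the middle of the handle (11 mm above what it lies on); x along the gauge. It lies on a flat of the handle.
- plug3: Double-ended plug gauge, lying on the table or absent: dark hexagonal handle 66 mm long, 22 mm across flats (25 across corners), a 20 mm steel pin at each end, 28 mm long at +x, 14 mm at -x; 108 mm overall, about 0.22 kg. Origin: on the axis, at the middle of the handle (11 mm above what it lies on); x along the gauge. It lies on a flat of the handle.
- bead0: One of eight loose white ceramic drying beads in the dish, a ball 22 mm across, 12 g; beads, dish and rod are slippery. Origin: its centre (11 mm above the dish's inner floor).
- bead1: One of eight loose white ceramic drying beads in the dish, a ball 22 mm across, 12 g; beads, dish and rod are slippery. Origin: its centre (11 mm above the dish's inner floor).
- bead2: One of eight loose white ceramic drying beads in the dish, a ball 22 mm across, 12 g; beads, dish and rod are slippery. Origin: its centre (11 mm above the dish's inner floor).
- bead3: One of eight loose white ceramic drying beads in the dish, a ball 22 mm across, 12 g; beads, dish and rod are slippery. Origin: its centre (11 mm above the dish's inner floor).
- bead4: One of eight loose white ceramic drying beads in the dish, a ball 22 mm across, 12 g; beads, dish and rod are slippery. Origin: its centre (11 mm above the dish's inner floor).
- bead5: One of eight loose white ceramic drying beads in the dish, a ball 22 mm across, 12 g; beads, dish and rod are slippery. Origin: its centre (11 mm above the dish's inner floor).
- bead6: One of eight loose white ceramic drying beads in the dish, a ball 22 mm across, 12 g; beads, dish and rod are slippery. Origin: its centre (11 mm above the dish's inner floor).
- bead7: One of eight loose white ceramic drying beads in the dish, a ball 22 mm across, 12 g; beads, dish and rod are slippery. Origin: its centre (11 mm above the dish's inner floor).
- ring_gauge: Setting ring gauge lying flat: steel ring 84 mm across, 22 mm high. Leave it alone. Origin: centre of its underside.
- bush: Turned aluminium flanged bush standing on its 68 mm flange, 55 mm high. Leave it alone. Origin: centre of its underside.
- mouse: Black computer mouse, 100 x 60 x 33 mm. Leave it alone. Origin: centre of its underside.
Not all that is in view belongs to the job. Leave any green look-alike of the stirrer alone.

How it is judged (in metres and radians):
On the way, in this order (a step that is already met when the one before it is completed fails the run):
1. with the drawer open, the held stirrer's tip is down among the beads in the half of the dish away from the robot (horizontal distance between stir_tip and dish below 0.06 m and z of stir_tip in the frame of dish below 0.025 m and x of stir_tip in the frame of dish above 0.012 m and contact force between the fingers and stirrer above 1 N and value of joint gauge_drawer below 0.03 m), for 0.05 s.
2. it has swept to the half of the dish nearer the robot (horizontal distance between stir_tip and dish below 0.06 m and z of stir_tip in the frame of dish below 0.025 m and x of stir_tip in the frame of dish below -0.012 m and contact force between the fingers and stirrer above 1 N and value of joint gauge_drawer below 0.03 m), for 0.05 s.
3. and to the far half a second time (all of step 1), for 0.05 s.
4. and to the near half a second time (all of step 2), for 0.05 s.
5. and to the far half a third time (all of step 3), for 0.05 s.
6. it is in the near half again, and the beads are stirred up: of each pair of beads (0 and 1, 2 and 3, and so on) at least one lies over 25 mm from its starting place (all of step 4 and distance of any of bead0, bead1 from where it was at the start of the episode above 0.025 m and distance of any of bead2, bead3 from where it was at the start of the episode above 0.025 m and distance of any of bead4, bead5 from where it was at the start of the episode above 0.025 m and distance of any of bead6, bead7 from where it was at the start of the episode above 0.025 m), for 0.05 s.
At the end, for the whole second after the job is handed in: Drawer shut to within 8 mm; every gauge present lies at rest in the gauge bay, level within 10 degrees, axis under 18 mm above its floor; all beads in the dish; stirrer upright (within 9 degrees) in its rest, its origin within 20 mm of the seat point (value of joint gauge_drawer above 0.16 m and x of plug0 in the frame of bay between -0.08 and 0.08 m and y of plug0 in the frame of bay between -0.112 and 0.112 m and z of plug0 in the frame of bay between 0.004 and 0.018 m and angle between plug0's own x axis and vertical between 1.4 and 1.74 rad and linear speed of each of plug0, plug1, plug2, plug3, stirrer below 0.03 m/s and x of plug1 in the frame of bay between -0.08 and 0.08 m and y of plug1 in the frame of bay between -0.112 and 0.112 m and z of plug1 in the frame of bay between 0.004 and 0.018 m and angle between plug1's own x axis and vertical between 1.4 and 1.74 rad and x of plug2 in the frame of bay between -0.08 and 0.08 m and y of plug2 in the frame of bay between -0.112 and 0.112 m and z of plug2 in the frame of bay between 0.004 and 0.018 m and angle between plug2's own x axis and vertical between 1.4 and 1.74 rad and x of plug3 in the frame of bay between -0.08 and 0.08 m and y of plug3 in the frame of bay between -0.112 and 0.112 m and z of plug3 in the frame of bay between 0.004 and 0.018 m and angle between plug3's own x axis and vertical between 1.4 and 1.74 rad and horizontal distance between each of bead0, bead1, bead2, bead3, bead4, bead5, bead6, bead7 and dish below 0.06 m and z of each of bead0, bead1, bead2, bead3, bead4, bead5, bead6, bead7 in the frame of dish below 0.045 m and distance between stirrer and rest_seat below 0.02 m and angle between stirrer's own z axis and vertical below 0.15 rad); the robot touches nothing.
It fails at once if the ring gauge, the bush or the mouse was pushed more than 40 mm from its place (distance of any of ring_gauge, bush, mouse from where it was at the start of the episode above 0.04 m).
Of plug0, plug1, plug2, plug3 only 2 to 4 are there at a start; the rules pass over those that are not, and their reading is None.
At some moment in a run one of plug0, plug1, plug2, plug3 may be knocked a few centimetres aside while the robot is not near it.
It also fails if it takes over 210 s, if anything falls off the work surface, if the arm or the gripper's body presses on something with over 40 N, if the wrist force passes 120 N, or if a joint passes its speed limit or range.

## Working session

There is one attempt and no reset: what is moved stays moved. The work goes in short steps, Python scripts to look and compute and a tool call to move; the robot and the scene stay as the last step left them, time stands still between calls to the robot, and variables do not carry over. Pictures are saved under pics/ and viewed, at most 14 in all, crops included, and the job is handed in when it is done.

Besides the shell and the picture viewer there is one more tool, called as name(argument=value, ...) on one line, values as JSON. send_rows: Moves the arm, as the interface text tells. Shifts and turns lie within -1 to 1; 1 stands for 0.6 m of shift or 1.5 rad of turn. Its arguments: {"type":"object","properties":{"moves":{"type":"array"}},"required":["moves"]}

```bash
ls; mkdir -p pics
cat > h.py <<'E'
import numpy as np, cv2
from bench import r
def save(img,name): cv2.imwrite('pics/'+name+'.png',cv2.cvtColor(img,cv2.COLOR_RGB2BGR))
def world(name,depth):
    p=r.camera_params(name); K=np.array(p['K'],float); d=np.array(p['dist'],float)
    v,u=np.mgrid[0:480,0:640]
    n=cv2.undistortPoints(np.stack([u,v],-1).reshape(-1,1,2).astype(np.float64),K,d).reshape(480,640,2)
    c=np.dstack([n[...,0]*depth,n[...,1]*depth,depth])
    R=np.array(p['R']);t=np.array(p['t']).ravel()
    W=(c-t)@R
    W[depth<=0]=np.nan
    return W
E
python3 - <<'E'
from h import *
for n in ('scene','top'):
    i,d=r.capture(n); save(i,n+'0'); np.save(n+'0.npy',world(n,d)); np.save(n+'0i.npy',i)
print(r.state())
E
```

```text
pics
{'time': 0.1, 'joint_positions': array([-1.27129305e+00,  2.91214822e-01, -1.53994904e-01,  1.12669792e+00,
        3.69519096e-06,  1.43150041e+00]), 'joint_vel': array([ 0.00085322, -0.00220875,  0.00377506, -0.00088279, -0.00283311,
        0.00032556]), 'joint_torque': array([ 1.38468669e-03, -5.37980604e+01,  3.31917500e+01,  9.36154858e-03,
       -1.81739879e-04,  2.32692986e-05]), 'position': array([ 222.94652543, -474.91113281,  230.81534849]), 'tool_rot': array([-5.54027466e-04,  9.76028149e-01,  2.17643616e-01, -4.26212658e-05]), 'wrist_force': array([-0.03575692, -0.31947709,  0.38937976]), 'moment': array([ 0.02547761, -0.01053957, -0.03907175]), 'gripper_force': 0.0, 'grip_width': 85.4331051626884}
```

View pics/top0.png

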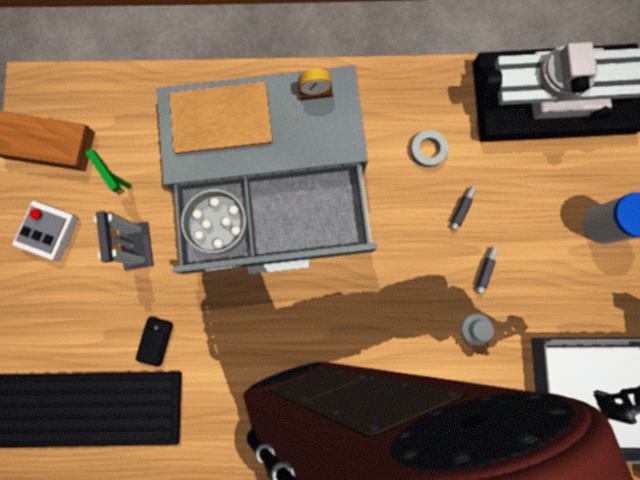

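View pics/scene0.png

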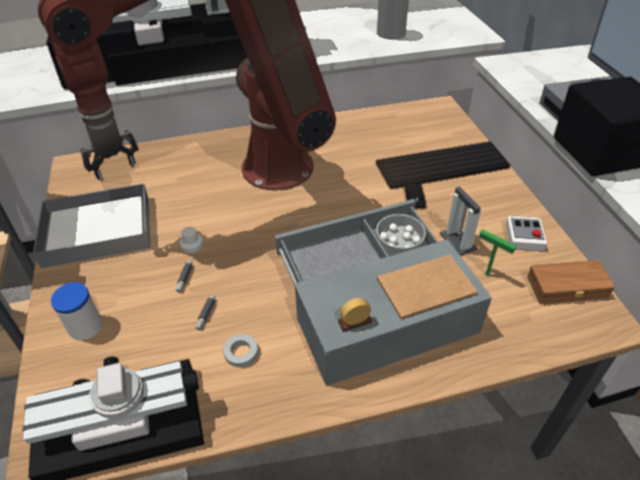

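The top picture shows the open drawer (175–375, 165–270) with the dish at (213,221), and the rest with the dark stirrer at (122,238). The green look-alike is at (108,170) and must be left alone. There are two plug gauges, at (462,208) and (486,270). The ring is at (430,148), the bush at (478,330) and the mouse at (155,340). The scene picture shows the same two gauges, at (184,275) and (205,312), and no others.

Run:
```python
from h import *
it=np.load('top0i.npy');isc=np.load('scene0i.npy');W=np.load('top0.npy');S=np.load('scene0.npy')
a=cv2.resize(it[130:290,70:230],(400,400),interpolation=cv2.INTER_CUBIC)
b=cv2.resize(isc[170:300,420:550],(400,400),interpolation=cv2.INTER_CUBIC)
save(np.hstack([a,b]),'crop1')
for n,(u,v) in dict(dish=(213,221),rest=(122,238),p1=(462,208),p2=(486,270),ring=(430,134),bush=(478,330),mouse=(155,340),green=(108,170),fl=(180,268),fr=(373,247),cabL=(170,178),cabR=(362,160)).items(): print(n,W[v,u].round(0))
# stirrer: high points near rest
for M,nm in ((W,'top'),(S,'scene')):
    m=(M[...,2]>110)&(M[...,2]<190)
    c=np.nanmean(W[232:244,118:126].reshape(-1,3),0)
    m&=(np.hypot(M[...,0]-c[0],M[...,1]-c[1])<130)&(M[...,1]>c[1]-60)
    P=M[m]; print(nm,len(P),P.min(0).round(),P.max(0).round())
    Q=P[P[:,2]>165]; print(len(Q),Q.round(0)[::max(1,len(Q)//25)].tolist())
```

```text
dish [535. 248.  93.]
rest [514. 476.   8.]
p1 [ 568. -298.   28.]
p2 [ 428. -344.   23.]
ring [ 744. -236.   24.]
bush [ 300. -307.   57.]
mouse [285. 383.  32.]
green [638. 458. 132.]
fl [432. 301. 139.]
fr [469. -83. 137.]
cabL [615. 325. 144.]
cabR [647. -66. 143.]
top 1214 [444. 420. 110.] [639. 477. 177.]
493 [[545.0, 445.0, 175.0], [542.0, 443.0, 166.0], [538.0, 443.0, 170.0], [533.0, 444.0, 172.0], [529.0, 444.0, 172.0], [525.0, 441.0, 172.0], [522.0, 442.0, 167.0], [517.0, 441.0, 173.0], [513.0, 442.0, 174.0], [509.0, 440.0, 174.0], [505.0, 440.0, 173.0], [501.0, 439.0, 174.0], [497.0, 441.0, 173.0], [493.0, 440.0, 175.0], [490.0, 439.0, 173.0], [486.0, 438.0, 174.0], [482.0, 440.0, 174.0], [478.0, 438.0, 174.0], [474.0, 439.0, 172.0], [470.0, 435.0, 175.0], [466.0, 438.0, 173.0], [463.0, 440.0, 173.0], [459.0, 442.0, 172.0], [455.0, 441.0, 174.0], [451.0, 438.0, 174.0], [447.0, 439.0, 173.0]]
scene 780 [445. 418. 110.] [640. 477. 178.]
179 [[446.0, 443.0, 171.0], [454.0, 433.0, 173.0], [455.0, 436.0, 170.0], [459.0, 434.0, 170.0], [467.0, 433.0, 172.0], [470.0, 431.0, 172.0], [468.0, 434.0, 165.0], [478.0, 431.0, 171.0], [485.0, 449.0, 172.0], [485.0, 453.0, 168.0], [495.0, 443.0, 174.0], [491.0, 447.0, 167.0], [501.0, 441.0, 173.0], [499.0, 443.0, 168.0], [504.0, 440.0, 168.0], [506.0, 436.0, 167.0], [512.0, 454.0, 168.0], [514.0, 450.0, 168.0], [520.0, 447.0, 170.0], [527.0, 443.0, 173.0], [525.0, 442.0, 168.0], [534.0, 457.0, 172.0], [537.0, 454.0, 171.0], [542.0, 451.0, 172.0], [538.0, 454.0, 165.0], [546.0, 452.0, 168.0]]
```

View pics/crop1.png

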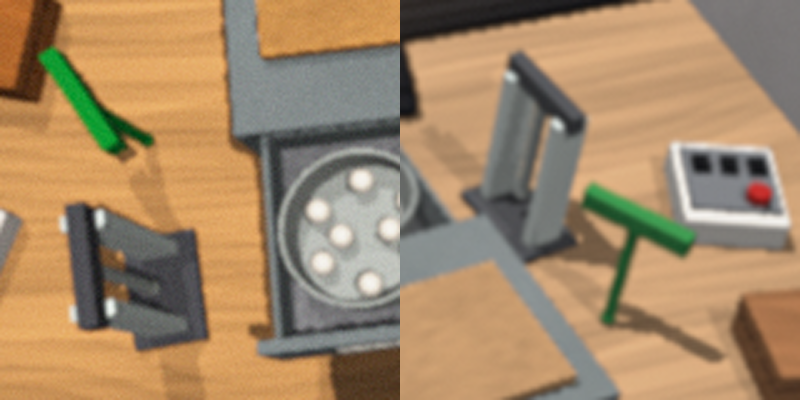

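The enlarged crop confirms it: the dark crossbar in the grey rest is the stirrer, and the green T is the decoy. Next I'll fit the poses.

```bash
cat >> h.py <<'E'
def plugs(W,boxes,zlo=9,zhi=34):
    out=[]
    for (x0,x1,y0,y1) in boxes:
        m=(W[...,0]>x0)&(W[...,0]<x1)&(W[...,1]>y0)&(W[...,1]<y1)&(W[...,2]>zlo)&(W[...,2]<zhi)
        P=W[m][:,:2].astype(np.float32)
        (c,s,a)=cv2.minAreaRect(P); M=P.mean(0); ev,V=np.linalg.eigh(np.cov((P-M).T)); d=V[:,1]; d=d*np.sign(d[0]); t=(P-M)@d
        lo,hi=np.percentile(t,[1,99]); mid=M+d*(lo+hi)/2
        # width profile
        n=np.array([-d[1],d[0]]); w=(P-mid)@n; tt=(P-mid)@d
        prof=[int(np.ptp(w[(tt>=q)&(tt<q+9)])) if ((tt>=q)&(tt<q+9)).sum()>3 else 0 for q in range(-54,54,9)]
        out.append(mid); print('plug mid',mid.round(1),'yaw',np.degrees(np.arctan2(d[1],d[0])).round(1),'len',(hi-lo).round(),'n',len(P),prof)
E
python3 - <<'E'
from h import *
it=np.load('top0i.npy');W=np.load('top0.npy');S=np.load('scene0.npy')
for M in (W,S):
    plugs(M,[(500,640,-360,-240),(365,490,-420,-290)])
    # crossbar
    m=(M[...,0]>440)&(M[...,0]<552)&(M[...,1]>420)&(M[...,1]<465)&(M[...,2]>164)
    P=M[m]; print('bar',[np.median(P[(P[:,0]>a)&(P[:,0]<a+20)],0).round(1).tolist() for a in range(446,546,20)],P[:,0].min(),P[:,0].max(), np.ptp(P[:,1]))
    # dish rim
    m=(abs(M[...,2]-129)<6)&(np.hypot(M[...,0]-535,M[...,1]-248)<72)&(np.hypot(M[...,0]-535,M[...,1]-248)>50)
    P=M[m][:,:2]; A=np.c_[2*P,np.ones(len(P))]; s=np.linalg.lstsq(A,(P**2).sum(1),rcond=None)[0]
    c=s[:2]; print('dish',c.round(1),np.sqrt(s[2]+c@c).round(1),len(P))
    # front panel top
    m=(abs(M[...,2]-137)<4)&(M[...,1]>-95)&(M[...,1]<310)&(M[...,0]<480+0*M[...,1])&(M[...,0]>415)
    P=M[m]; f=np.polyfit(P[:,1],P[:,0],1); print('front x=',f,'ylim',P[:,1].min(),P[:,1].max(),'resid',np.std(P[:,0]-np.polyval(f,P[:,1])),np.median(P[:,2]))
    # beads in dish
m=(it.min(2)>170)&(np.hypot(W[...,0]-535,W[...,1]-248)<62)
n,l,st,ce=cv2.connectedComponentsWithStats(m.astype(np.uint8))
for k in range(1,n):
    if st[k,4]>3: print(st[k,4],ce[k].round(1),np.nanmedian(W[l==k],0).round(1))
E
```

```text
plug mid [ 571.1 -302.3] yaw -26.9 len 107.0 n 448 [12, 23, 24, 24, 23, 23, 25, 25, 24, 23, 11, 12]
plug mid [ 429.5 -346.4] yaw -21.9 len 105.0 n 477 [14, 23, 26, 25, 25, 23, 25, 24, 26, 14, 14, 14]
bar [[456.5, 435.5, 172.4], [476.0, 438.5, 172.3], [495.9, 441.9, 172.2], [516.3, 444.7, 172.7], [535.2, 447.3, 172.4]] 443.52784102513675 544.9537704082874 29.969975723129494
dish [529.5 243.5] 64.4 458
front x= [-1.02004814e-01  4.62199301e+02] ylim -91.25899645484186 309.8252230594959 resid 3.8049406707886075 137.63530143931456
plug mid [ 573.8 -300.6] yaw -29.2 len 108.0 n 276 [11, 20, 23, 25, 21, 23, 24, 23, 21, 13, 14, 13]
plug mid [ 430.1 -344.4] yaw -23.4 len 108.0 n 245 [14, 19, 23, 27, 17, 24, 19, 23, 25, 21, 14, 13]
bar [[456.5, 437.0, 170.8], [475.3, 436.3, 170.9], [496.5, 441.6, 170.3], [516.2, 444.4, 170.8], [536.4, 449.9, 171.0]] 445.6843175919198 550.7959219281937 32.26261990168348
dish [532.4 242.6] 64.2 264
front x= [-1.01206607e-01  4.66031228e+02] ylim -89.3600127698199 309.77612994967086 resid 4.281759019550964 135.7139369953703
57 [214.2 201.4] [573.  241.9 110.8]
1076 [215.4 227.4] [519.8 241.4  91.8]
62 [232.9 209.4] [555.1 202.7 110.8]
62 [197.  213.5] [547.6 277.5 110.6]
```

Run:
```python
from h import *
it=np.load('top0i.npy');W=np.load('top0.npy')
d=np.array([.9949,.1013]);n=np.array([-.1013,.9949]);c=np.array([531,243])
D=(W[...,:2]-c)
X=D@d;Y=D@n
m=(np.hypot(X,Y)<55)&(W[...,2]>101)
k,l,st,ce=cv2.connectedComponentsWithStats(m.astype(np.uint8),connectivity=4)
for j in range(1,k):
    if st[j,4]>5: print('bead',st[j,4],X[l==j].mean().round(1),Y[l==j].mean().round(1),np.percentile(W[l==j][:,2],95).round(1))
f=(abs(W[...,2]-86)<6)&(Y<-70)&(Y>-330)&(abs(X)<110)
print('bay floor X',np.percentile(X[f],[.5,99.5]),'Y',np.percentile(Y[f],[.5,99.5]),np.median(W[f][:,2]))
a=cv2.resize(it[185:255,175:255],(640,560),interpolation=cv2.INTER_CUBIC); save(a,'dish')
for pt in [(0,0)]:
    u=np.nanargmin(np.where(np.isnan(X),9e9,X**2+Y**2+ (W[...,2]-90)**2)); print('centre px',u%640,u//640)
i,dd=r.capture('wrist'); save(i,'w0')
```

```text
bead 92 41.2 -5.5 114.4
bead 78 17.9 -42.3 113.2
bead 105 19.3 33.3 113.3
bead 87 -3.7 -25.3 113.1
bead 85 -4.7 15.4 113.3
bead 64 -24.0 -41.9 114.0
bead 90 -25.7 33.0 112.6
bead 78 -46.5 -5.1 113.7
bay floor X [-99.05563632  81.99808492] Y [-308.5529769   -79.16380866] 85.8682903767176
centre px 215 223
```

View pics/dish.png

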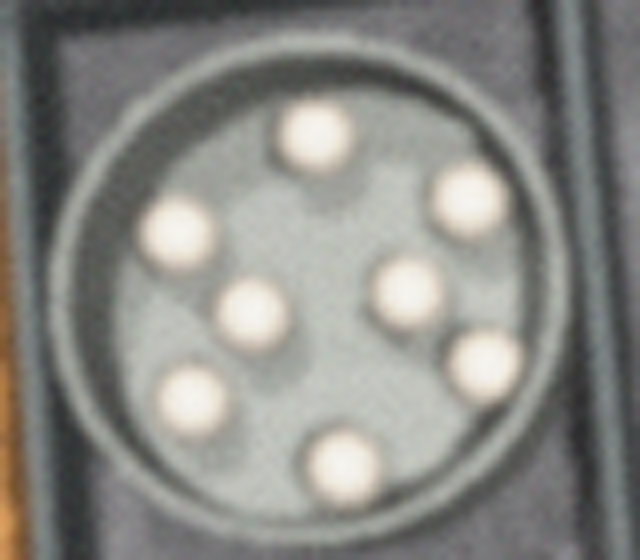

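Eight beads are visible, with the two inner ones at crop (252,313) and (407,293). The middle, at about (330,300), is free. Next I'll swing to an overhead wrist view.

send_rows(moves=[0,0,-0.018,0,0,-0.117,1,0,0,-0.018,0,0,-0.117,1,0,0,-0.018,0,0,-0.117,1,0,0,-0.018,0,0,-0.117,1,0,0,-0.018,0,0,-0.117,1,0,0,-0.018,0,0,-0.117,1,0,0,-0.018,0,0,-0.117,1,0,0,-0.018,0,0,-0.117,1,0,0,-0.018,0,0,-0.117,1,0,0,-0.018,0,0,-0.117,1,0,0,-0.018,0,0,-0.117,1,0,0,-0.018,0,0,-0.117,1,0,0,-0.018,0,0,-0.117,1,0,0,-0.018,0,0,-0.117,1,0,0,-0.018,0,0,-0.117,1,0,0,-0.018,0,0,-0.117,1,0,0,0,0,0,0,1])

```text
time: 2.28
position: [223.1, -475.5, 404.4]
tool_rot: [0.0, -0.052, 0.999, -0.0]
wrist_force: [-0.2, 0.6, -0.4]
grip_width: 85.8
gripper_force: 0.0
```

```bash
cat > p.py <<'E'
import sys
from h import *
from scipy.spatial.transform import Rotation as Ro
s=r.state(); q=s['tool_rot']; R=Ro.from_quat([q[1],q[2],q[3],q[0]]).as_matrix()
print('t',s['time'],'pos',s['position'].round(1),'yaw',np.degrees(np.arctan2(R[1,0],R[0,0])).round(2),'tilt',R[:,2].round(3),'q',np.degrees(s['joint_positions']).round(0),'F',s['wrist_force'].round(1),'grip',round(s['grip_width'],1),round(s['gripper_force'],1))
def go(p,yaw=None):
    d=np.array(p)-s['position']; print('->',p,'total scaled shift',(R.T@d/600).round(4),'len',np.linalg.norm(d).round(),end=' ')
    if yaw is not None:
        e=(yaw-np.degrees(np.arctan2(R[1,0],R[0,0]))+90)%180-90
        print('turn z scaled',round(-np.radians(e)/1.5,4),end='')
    print()
if len(sys.argv)>3: go([float(a) for a in sys.argv[1:4]],float(sys.argv[4]) if len(sys.argv)>4 else None)
E
python3 p.py 480 230 420 185.8; python3 -c "
from h import *
p=r.camera_params('wrist');print(np.array(p['mount']).round(3),p['K'],p['dist'])"
```

```text
t 2.275 pos [ 223.1 -475.5  404.4] yaw -174.04 tilt [ 0.    -0.001 -1.   ] q [-73.  15.  15.  90.  -0. -79.] F [-0.2  0.6 -0.4] grip 85.8 0.0
-> [480.0, 230.0, 420.0] total scaled shift [-0.5479  1.125  -0.0268] len 751.0 turn z scaled 0.0019
[[ 0.00000e+00 -9.44000e-01 -3.29000e-01  8.48440e+01]
 [ 1.00000e+00  1.00000e-03 -0.00000e+00  3.50000e-02]
 [ 0.00000e+00 -3.29000e-01  9.44000e-01 -1.42399e+02]
 [ 0.00000e+00  0.00000e+00  0.00000e+00  1.00000e+00]] [[405.76566453   0.         320.85555608]
 [  0.         405.76566453 240.86063437]
 [  0.           0.           1.        ]] [-0.06608541  0.          0.          0.          0.        ]
```

send_rows(moves=[-0.031,0.072,-0.002,0,0,0,1,-0.031,0.072,-0.002,0,0,0,1,-0.031,0.072,-0.002,0,0,0,1,-0.031,0.072,-0.002,0,0,0,1,-0.031,0.072,-0.002,0,0,0,1,-0.031,0.072,-0.002,0,0,0,1,-0.031,0.072,-0.002,0,0,0,1,-0.031,0.072,-0.002,0,0,0,1,-0.031,0.072,-0.002,0,0,0,1,-0.031,0.072,-0.002,0,0,0,1,-0.031,0.072,-0.002,0,0,0,1,-0.031,0.072,-0.002,0,0,0,1,-0.031,0.072,-0.002,0,0,0,1,-0.031,0.072,-0.002,0,0,0,1,-0.031,0.072,-0.002,0,0,0,1,-0.031,0.072,-0.002,0,0,0,1,0,0,0,0,0,0,1,0,0,0,0,0,0,1])

```text
time: 4.53
position: [446.1, 243.2, 422.7]
tool_rot: [-0.001, -0.052, 0.999, -0.0]
wrist_force: [-0.6, 0.3, -0.4]
grip_width: 85.4
gripper_force: 0.0
```

```bash
cat >> h.py <<'E'
from scipy.spatial.transform import Rotation as Ro
def wrist():
    s=r.state(); i,dep=r.capture('wrist'); p=r.camera_params('wrist'); K=np.array(p['K'],float);d=np.array(p['dist'],float);M=np.array(p['mount'])
    v,u=np.mgrid[0:480,0:640]
    n=cv2.undistortPoints(np.stack([u,v],-1).reshape(-1,1,2).astype(np.float64),K,d).reshape(480,640,2)
    c=np.dstack([n[...,0]*dep,n[...,1]*dep,dep]); T=c@M[:3,:3].T+M[:3,3]
    q=s['tool_rot']; W=T@Ro.from_quat([q[1],q[2],q[3],q[0]]).as_matrix().T+s['position']; W[dep<=0]=np.nan
    return i,W
E
python3 p.py
python3 - <<'E'
from h import *
i,W=wrist(); save(i,'w1'); np.save('w1.npy',W)
t=np.load('top0i.npy'); i2,_=r.capture('top'); save(np.hstack([cv2.resize(i,(400,300)),cv2.resize(i2,(400,300))]),'w1both')
c=np.array([529,240.])
for z0,z1 in ((126,134),(128.5,134)):
  for _ in range(4):
    rr=np.hypot(W[...,0]-c[0],W[...,1]-c[1]); m=(W[...,2]>z0)&(W[...,2]<z1)&(rr<71)&(rr>56)
    P=W[m][:,:2]; s=np.linalg.lstsq(np.c_[2*P,np.ones(len(P))],(P**2).sum(1),rcond=None)[0]; c=s[:2]
  print('dish',c.round(1),np.sqrt(s[2]+c@c).round(1),len(P))
d=np.array([.9949,.1013]);n=np.array([-.1013,.9949]);D=W[...,:2]-c;X=D@d;Y=D@n
m=(np.hypot(X,Y)<57)&(W[...,2]>103)
k,l,st,ce=cv2.connectedComponentsWithStats(m.astype(np.uint8),connectivity=4)
for j in range(1,k):
    if st[j,4]>20: print('bead',st[j,4],X[l==j].mean().round(1),Y[l==j].mean().round(1),np.percentile(W[l==j][:,2],95).round(1))
m=(W[...,1]>400)&(W[...,2]>166)&(W[...,2]<180)&(W[...,0]<560);P=W[m];print('bar',len(P))
if len(P)>50:
    print([np.median(P[(P[:,0]>a)&(P[:,0]<a+20)],0).round(1).tolist() for a in range(446,546,20)],P.min(0),P.max(0),cv2.minAreaRect(P[:,:2].astype(np.float32)))
E
```

```text
t 4.525 pos [446.1 243.2 422.7] yaw -174.09 tilt [-0.001 -0.001 -1.   ] q [20. 14. 16. 92. -0. 14.] F [-0.6  0.3 -0.4] grip 85.4 0.0
dish [528.4 237.9] 63.6 1227
dish [528.5 237.9] 63.6 619
bead 249 -44.2 0.4 111.6
bead 237 -22.3 -38.1 111.8
bead 243 -22.7 37.9 111.8
bead 234 -1.8 20.7 111.7
bead 227 -1.1 -19.8 111.9
bead 218 21.2 -37.5 111.8
bead 218 21.1 37.8 111.8
bead 216 42.8 0.3 111.7
bar 1426
[[455.8, 434.8, 171.6], [476.0, 438.0, 171.4], [496.0, 441.3, 171.5], [515.9, 444.3, 171.6], [534.5, 447.0, 171.7]] [444.28125768 426.91047147 166.00207254] [544.30358059 457.21450252 174.49153882] ((494.34051513671875, 442.41522216796875), (100.34021759033203, 16.910747528076172), 9.447206497192383)
```

View pics/w1both.png

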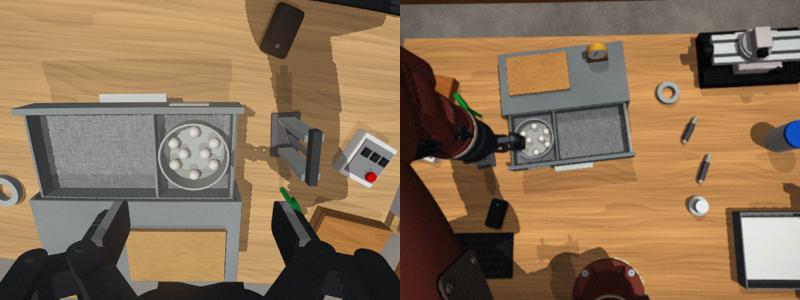

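The wrist view shows the dish at (194,152), the rest and stirrer at (300,150), and the green decoy at (290,200). The top view shows only two gauges on the right. Next I'll approach the stirrer.

```bash
python3 p.py 494.5 441.5 300 189
```

```text
t 4.625 pos [446.2 242.6 423.3] yaw -174.11 tilt [-0. -0. -1.] q [20. 14. 16. 92. -0. 14.] F [-0.4 -0.8  0.4] grip 85.3 0.0
-> [494.5, 441.5, 300.0] total scaled shift [-0.1141  0.3216  0.2054] len 239.0 turn z scaled -0.0362
```

send_rows(moves=[-0.019,0.0536,0.034,0,0,0,1,-0.019,0.0536,0.034,0,0,0,1,-0.019,0.0536,0.034,0,0,0,1,-0.019,0.0536,0.034,0,0,0,1,-0.019,0.0536,0.034,0,0,0,1,-0.019,0.0536,0.034,0,0,0,1,0,0,0,0,0,-0.036,1,0,0,0,0,0,0,1,0,0,0,0,0,0,1])

```text
time: 5.75
position: [494.6, 441.7, 301.7]
tool_rot: [0.0, -0.078, 0.997, 0.0]
wrist_force: [-0.8, -0.4, -0.5]
grip_width: 85.2
gripper_force: 0.0
```

```bash
python3 p.py 494.5 441.5 143 189
python3 - <<'E'
from h import *
i,W=wrist();save(i,'w2')
m=(W[...,2]>166)&(W[...,2]<178)&(abs(W[...,0]-495)<60)&(abs(W[...,1]-441)<25);P=W[m];print(len(P),P.min(0),P.max(0),cv2.minAreaRect(P[:,:2].astype(np.float32)))
E
```

```text
t 5.75 pos [494.6 441.7 301.7] yaw -171.03 tilt [ 0.001  0.001 -1.   ] q [35. 32. 25. 83. -0. 26.] F [-0.8 -0.4 -0.5] grip 85.2 0.0
-> [494.5, 441.5, 143.0] total scaled shift [ 0.0004 -0.0003  0.2645] len 159.0 turn z scaled -0.0003
3039 [444.62045862 427.48480607 166.07315043] [544.65672562 458.08692194 174.33224667] ((494.4635314941406, 442.61773681640625), (99.63888549804688, 15.689814567565918), 9.368834495544434)
```

send_rows(moves=[0,0.0016,0.044,0,0,-0.005,1,0,0,0.044,0,0,0,1,0,0,0.044,0,0,0,1,0,0,0.044,0,0,0,1,0,0,0.044,0,0,0,1,0,0,0.044,0,0,0,1,0,0,0,0,0,0,1,0,0,0,0,0,0,0,0,0,0,0,0,0,0,0,0,0,0,0,0,0,0,0,0,0,0,0,0,0,0,0,0,0,0,0,0,0,0,0,0,0,0,0,0,0,0,0,0,0])

```text
time: 7.55
position: [494.3, 443.6, 143.2]
tool_rot: [0.0, -0.083, 0.997, 0.0]
wrist_force: [-0.4, -0.9, 5.8]
grip_width: 15.4
gripper_force: 59.3
```

```bash
python3 p.py 494.5 442.5 300
```

```text
t 7.55 pos [494.3 443.6 143.2] yaw -170.45 tilt [ 0.001  0.001 -1.   ] q [36. 35.  7. 62. -0. 26.] F [-0.4 -0.9  5.8] grip 15.4 59.3
-> [494.5, 442.5, 300.0] total scaled shift [-0.0003 -0.0017 -0.2614] len 157.0
```

send_rows(moves=[0,0,-0.02,0,0,0,0,0,0,-0.03,0,0,0,0,0,0,-0.04,0,0,0,0,0,0,-0.05,0,0,0,0,0,0,-0.05,0,0,0,0,0,0,-0.05,0,0,0,0,0,0,-0.04,0,0,0,0,0,0,0,0,0,0,0,0,0,0,0,0,0,0])

```text
time: 8.68
position: [493.7, 443.2, 309.3]
tool_rot: [-0.001, -0.083, 0.997, -0.0]
wrist_force: [0.5, 0.6, -3.1]
grip_width: 15.0
gripper_force: 58.7
```

```bash
python3 p.py 528.5 237.9 311
python3 - <<'E'
from h import *
i,W=r.capture('scene'); save(i[120:300,380:600],'s1')
i,W=wrist(); 
m=(W[...,2]>325)&(W[...,2]<350)&(abs(W[...,0]-495)<70)&(abs(W[...,1]-442)<25);P=W[m];print(len(P),P.min(0),P.max(0),cv2.minAreaRect(P[:,:2].astype(np.float32)))
m=(W[...,2]>150)&(W[...,2]<165)&(abs(W[...,0]-495)<70)&(abs(W[...,1]-442)<25);P=W[m];print(len(P),P.min(0),P.max(0))
E
```

```text
t 8.675 pos [493.7 443.2 309.3] yaw -170.45 tilt [-0.001 -0.001 -1.   ] q [36. 32. 27. 85.  0. 26.] F [ 0.5  0.6 -3.1] grip 15.0 58.7
-> [528.5, 237.9, 311.0] total scaled shift [-0.0004 -0.347  -0.0026] len 208.0 
14972 [442.97077942 418.1942599  325.00163599] [534.9674061  466.94823182 349.99904837] ((489.14227294921875, 442.250244140625), (46.40275192260742, 90.11439514160156), 79.27591705322266)
489 [452.36151992 419.73653668 150.01358074] [469.05477822 454.84516593 160.51999301]
```

View pics/s1.png

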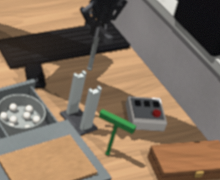

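The stirrer is lifted clear at crop (100,40), and the rest is empty. Next I'll move it over the dish.

send_rows(moves=[0,-0.04,0,0,0,0,0,0,-0.06,0,0,0,0,0,0,-0.06,0,0,0,0,0,0,-0.06,0,0,0,0,0,0,-0.06,0,0,0,0,0,0,-0.04,0,0,0,0,0,0,-0.027,0,0,0,0,0,0,0,0,0,0,0,0,0,0,0,0,0,0,0])

```text
time: 9.9
position: [528.4, 238.7, 310.3]
tool_rot: [-0.0, -0.083, 0.997, 0.0]
wrist_force: [-0.2, -1.0, -2.8]
grip_width: 15.5
gripper_force: 58.9
```

```bash
python3 p.py 528.5 237.9 210
python3 - <<'E'
from h import *
i,d=r.capture('top'); save(cv2.resize(i[160:280,150:310],(640,480)),'t2')
i,d=wrist();save(i,'w3')
E
```

```text
t 9.9 pos [528.4 238.7 310.3] yaw -170.43 tilt [-0.  0. -1.] q [17. 21. 10. 78.  0.  7.] F [-0.2 -1.  -2.8] grip 15.5 58.9
-> [528.5, 237.9, 210.0] total scaled shift [-0.     -0.0013  0.1671] len 100.0
```

View pics/w3.png

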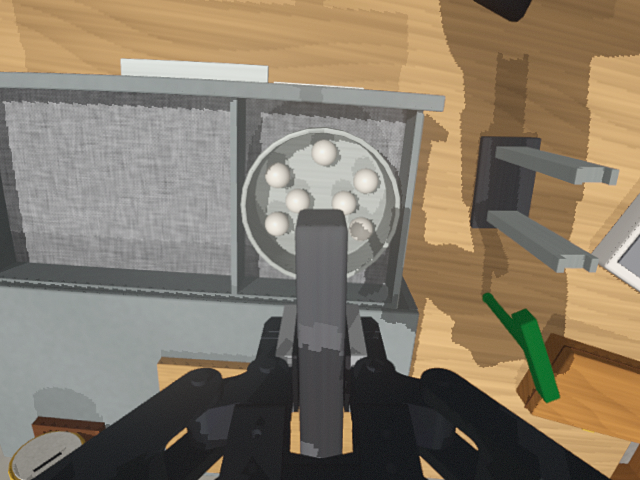

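The wrist view shows the stirrer hanging over the dish, with the beads around (320,190) and the empty rest at (540,210). Lowering it now.

send_rows(moves=[0,-0.0013,0.03,0,0,0,0,0,0,0.04,0,0,0,0,0,0,0.03,0,0,0,0,0,0,0.02,0,0,0,0,0,0,0.02,0,0,0,0,0,0,0.015,0,0,0,0,0,0,0.012,0,0,0,0,0,0,0,0,0,0,0,0,0,0,0,0,0,0])

```text
time: 11.12
position: [528.9, 237.4, 210.7]
tool_rot: [0.0, -0.083, 0.997, 0.0]
wrist_force: [-0.4, 0.3, -3.0]
grip_width: 15.4
gripper_force: 58.9
```

```bash
python3 p.py
python3 - <<'E'
import numpy as np
# round: radius 34 mm, 20 rows, start at far (-x tool), counter in tool frame; print scaled steps rounded
a=np.linspace(0,2*np.pi,21); P=34/600*np.c_[-np.cos(a),np.sin(a)]
print(np.diff(P.round(3),axis=0).round(3).tolist())
E
```

```text
t 11.125 pos [528.9 237.4 210.7] yaw -170.45 tilt [ 0.001  0.    -1.   ] q [17. 23. -2. 64.  0.  7.] F [-0.4  0.3 -3. ] grip 15.4 58.9
[[0.003, 0.018], [0.008, 0.015], [0.013, 0.013], [0.015, 0.008], [0.018, 0.003], [0.018, -0.003], [0.015, -0.008], [0.013, -0.013], [0.008, -0.015], [0.003, -0.018], [-0.003, -0.018], [-0.008, -0.015], [-0.013, -0.013], [-0.015, -0.008], [-0.018, -0.003], [-0.018, 0.003], [-0.015, 0.008], [-0.013, 0.013], [-0.008, 0.015], [-0.003, 0.018]]
```

Run:
```python
import numpy as np
a=np.linspace(0,2*np.pi,21)
for r0,r1 in ((24,36),(37,37)):
    P=np.linspace(r0,r1,21)[:,None]/600*np.c_[-np.cos(a),np.sin(a)]; print(np.diff(P.round(3),axis=0).round(3).tolist())
```

```text
[[0.001, 0.013], [0.005, 0.012], [0.009, 0.01], [0.011, 0.007], [0.014, 0.003], [0.014, -0.001], [0.014, -0.006], [0.011, -0.01], [0.008, -0.013], [0.003, -0.015], [-0.001, -0.016], [-0.007, -0.015], [-0.011, -0.012], [-0.014, -0.008], [-0.017, -0.004], [-0.017, 0.002], [-0.017, 0.007], [-0.013, 0.012], [-0.009, 0.016], [-0.004, 0.018]]
[[0.003, 0.019], [0.009, 0.017], [0.014, 0.014], [0.017, 0.009], [0.019, 0.003], [0.019, -0.003], [0.017, -0.009], [0.014, -0.014], [0.009, -0.017], [0.003, -0.019], [-0.003, -0.019], [-0.009, -0.017], [-0.014, -0.014], [-0.017, -0.009], [-0.019, -0.003], [-0.019, 0.003], [-0.017, 0.009], [-0.014, 0.014], [-0.009, 0.017], [-0.003, 0.019]]
```

send_rows(moves=[-0.01,0,0,0,0,0,0,-0.01,0,0,0,0,0,0,-0.01,0,0,0,0,0,0,-0.01,0,0,0,0,0,0])

```text
time: 11.62
position: [552.9, 241.4, 210.2]
tool_rot: [-0.0, -0.083, 0.997, 0.0]
wrist_force: [-1.0, -0.7, -3.4]
grip_width: 15.2
gripper_force: 58.9
```

send_rows(moves=[0.001,0.013,0,0,0,0,0,0.005,0.012,0,0,0,0,0,0.009,0.01,0,0,0,0,0,0.011,0.007,0,0,0,0,0,0.014,0.003,0,0,0,0,0,0.014,-0.001,0,0,0,0,0,0.014,-0.006,0,0,0,0,0,0.011,-0.01,0,0,0,0,0,0.008,-0.013,0,0,0,0,0,0.003,-0.015,0,0,0,0,0,-0.001,-0.016,0,0,0,0,0,-0.007,-0.015,0,0,0,0,0,-0.011,-0.012,0,0,0,0,0,-0.014,-0.008,0,0,0,0,0,-0.017,-0.004,0,0,0,0,0,-0.017,0.002,0,0,0,0,0,-0.017,0.007,0,0,0,0,0,-0.013,0.012,0,0,0,0,0,-0.009,0.016,0,0,0,0,0,-0.004,0.018,0,0,0,0,0])

```text
time: 14.12
position: [564.8, 244.1, 210.3]
tool_rot: [0.0, -0.083, 0.997, -0.0]
wrist_force: [0.0, -1.6, -2.4]
grip_width: 14.9
gripper_force: 59.0
```

```bash
python3 p.py 528.5 237.9 210.5
python3 - <<'E'
from h import *
i,d=wrist();save(i[80:320,180:460],'w4')
E
```

```text
t 14.125 pos [564.8 244.1 210.3] yaw -170.44 tilt [ 0.001 -0.    -1.   ] q [17. 27.  4. 67. -0.  7.] F [ 0.  -1.6 -2.4] grip 14.9 59.0
-> [528.5, 237.9, 210.5] total scaled shift [ 0.0614 -0.0001 -0.0003] len 37.0
```

View pics/w4.png

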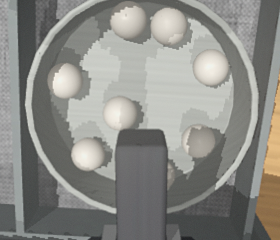

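The beads are moving and seven are visible in the dish; the eighth is hidden behind the bar. I'll carry on with full rounds at 37 mm.

send_rows(moves=[0.003,0.019,0,0,0,0,0,0.009,0.017,0,0,0,0,0,0.014,0.014,0,0,0,0,0,0.017,0.009,0,0,0,0,0,0.019,0.003,0,0,0,0,0,0.019,-0.003,0,0,0,0,0,0.017,-0.009,0,0,0,0,0,0.014,-0.014,0,0,0,0,0,0.009,-0.017,0,0,0,0,0,0.003,-0.019,0,0,0,0,0,-0.003,-0.019,0,0,0,0,0,-0.009,-0.017,0,0,0,0,0,-0.014,-0.014,0,0,0,0,0,-0.017,-0.009,0,0,0,0,0,-0.019,-0.003,0,0,0,0,0,-0.019,0.003,0,0,0,0,0,-0.017,0.009,0,0,0,0,0,-0.014,0.014,0,0,0,0,0,-0.009,0.017,0,0,0,0,0,-0.003,0.019,0,0,0,0,0])

```text
time: 16.68
position: [563.2, 243.9, 209.8]
tool_rot: [-0.001, -0.083, 0.997, -0.0]
wrist_force: [-4.5, -1.4, -2.5]
grip_width: 15.4
gripper_force: 59.2
```

send_rows(moves=[0.003,0.019,0,0,0,0,0,0.009,0.017,0,0,0,0,0,0.014,0.014,0,0,0,0,0,0.017,0.009,0,0,0,0,0,0.019,0.003,0,0,0,0,0,0.019,-0.003,0,0,0,0,0,0.017,-0.009,0,0,0,0,0,0.014,-0.014,0,0,0,0,0,0.009,-0.017,0,0,0,0,0,0.003,-0.019,0,0,0,0,0,-0.003,-0.019,0,0,0,0,0,-0.009,-0.017,0,0,0,0,0,-0.014,-0.014,0,0,0,0,0,-0.017,-0.009,0,0,0,0,0,-0.019,-0.003,0,0,0,0,0,-0.019,0.003,0,0,0,0,0,-0.017,0.009,0,0,0,0,0,-0.014,0.014,0,0,0,0,0,-0.009,0.017,0,0,0,0,0,-0.003,0.019,0,0,0,0,0])

```text
time: 19.18
position: [564.8, 244.1, 210.4]
tool_rot: [0.001, -0.083, 0.997, -0.0]
wrist_force: [-0.1, 0.0, -3.8]
grip_width: 15.0
gripper_force: 59.0
```

send_rows(moves=[0.003,0.019,0,0,0,0,0,0.009,0.017,0,0,0,0,0,0.014,0.014,0,0,0,0,0,0.017,0.009,0,0,0,0,0,0.019,0.003,0,0,0,0,0,0.019,-0.003,0,0,0,0,0,0.017,-0.009,0,0,0,0,0,0.014,-0.014,0,0,0,0,0,0.009,-0.017,0,0,0,0,0,0.003,-0.019,0,0,0,0,0,-0.003,-0.019,0,0,0,0,0,-0.009,-0.017,0,0,0,0,0,-0.014,-0.014,0,0,0,0,0,-0.017,-0.009,0,0,0,0,0,-0.019,-0.003,0,0,0,0,0,-0.019,0.003,0,0,0,0,0,-0.017,0.009,0,0,0,0,0,-0.014,0.014,0,0,0,0,0,-0.009,0.017,0,0,0,0,0,-0.003,0.019,0,0,0,0,0])

```text
time: 21.68
position: [564.2, 243.9, 210.1]
tool_rot: [-0.0, -0.083, 0.997, -0.0]
wrist_force: [-2.6, -1.5, -3.4]
grip_width: 15.0
gripper_force: 59.0
```

```bash
python3 p.py 528.5 237.9 210.5
python3 - <<'E'
from h import *
i,W=wrist();save(i,'w5')
c=np.array([528.5,237.9]); D=W[...,:2]-c;d=np.array([.9949,.1013]);n=np.array([-.1013,.9949])
m=(np.hypot(D[...,0],D[...,1])<57)&(W[...,2]>103)&(W[...,2]<118)
k,l,st,ce=cv2.connectedComponentsWithStats(m.astype(np.uint8),connectivity=4)
for j in range(1,k):
    if st[j,4]>40: print('bead',st[j,4],(D[l==j]@d).mean().round(1),(D[l==j]@n).mean().round(1))
E
```

```text
t 21.675 pos [564.2 243.9 210.1] yaw -170.44 tilt [-0.    -0.001 -1.   ] q [17. 27.  4. 67. -0.  7.] F [-2.6 -1.5 -3.4] grip 15.0 59.0
-> [528.5, 237.9, 210.5] total scaled shift [ 0.0604  0.     -0.0006] len 36.0 
bead 970 -37.1 30.5
bead 1762 -10.1 45.2
bead 865 7.0 -12.9
bead 815 21.3 42.0
bead 769 39.6 -24.8
bead 739 37.7 28.5
```

Next is a reverse round spiralling inwards, to stir the inner bead as well. It ends in the near half.

Run:
```python
import numpy as np
a=np.linspace(0,-3*np.pi,31)
P=np.linspace(36,18,31)[:,None]/600*np.c_[-np.cos(a),np.sin(a)]; d=np.diff(P.round(3),axis=0).round(3); print(d[:20].tolist());print(d[20:].tolist())
```

```text
[[0.004, -0.018], [0.009, -0.016], [0.013, -0.012], [0.017, -0.007], [0.017, -0.002], [0.017, 0.004], [0.014, 0.008], [0.011, 0.012], [0.007, 0.015], [0.001, 0.016], [-0.003, 0.015], [-0.008, 0.013], [-0.011, 0.01], [-0.014, 0.006], [-0.014, 0.001], [-0.014, -0.003], [-0.011, -0.007], [-0.009, -0.01], [-0.005, -0.012], [-0.001, -0.013]]
[[0.003, -0.012], [0.006, -0.01], [0.009, -0.008], [0.011, -0.004], [0.011, -0.001], [0.011, 0.003], [0.008, 0.005], [0.007, 0.008], [0.003, 0.009], [0.001, 0.01]]
```

send_rows(moves=[0.004,-0.018,0,0,0,0,0,0.009,-0.016,0,0,0,0,0,0.013,-0.012,0,0,0,0,0,0.017,-0.007,0,0,0,0,0,0.017,-0.002,0,0,0,0,0,0.017,0.004,0,0,0,0,0,0.014,0.008,0,0,0,0,0,0.011,0.012,0,0,0,0,0,0.007,0.015,0,0,0,0,0,0.001,0.016,0,0,0,0,0,-0.003,0.015,0,0,0,0,0,-0.008,0.013,0,0,0,0,0,-0.011,0.01,0,0,0,0,0,-0.014,0.006,0,0,0,0,0,-0.014,0.001,0,0,0,0,0,-0.014,-0.003,0,0,0,0,0,-0.011,-0.007,0,0,0,0,0,-0.009,-0.01,0,0,0,0,0,-0.005,-0.012,0,0,0,0,0,-0.001,-0.013,0,0,0,0,0])

```text
time: 24.22
position: [552.5, 240.6, 210.3]
tool_rot: [-0.0, -0.083, 0.997, -0.0]
wrist_force: [0.2, -0.0, -2.6]
grip_width: 15.2
gripper_force: 59.1
```

send_rows(moves=[0.003,-0.012,0,0,0,0,0,0.006,-0.01,0,0,0,0,0,0.009,-0.008,0,0,0,0,0,0.011,-0.004,0,0,0,0,0,0.011,-0.001,0,0,0,0,0,0.011,0.003,0,0,0,0,0,0.008,0.005,0,0,0,0,0,0.007,0.008,0,0,0,0,0,0.003,0.009,0,0,0,0,0,0.001,0.01,0,0,0,0,0,0,0,0,0,0,0,0,0,0,0,0,0,0,0,0,0,-0.02,0,0,0,0,0,0,-0.03,0,0,0,0,0,0,-0.04,0,0,0,0,0,0,-0.04,0,0,0,0,0,0,-0.035,0,0,0,0,0,0,0,0,0,0,0])

```text
time: 26.48
position: [512.0, 234.4, 311.3]
tool_rot: [0.002, -0.083, 0.997, 0.0]
wrist_force: [0.4, 0.5, -2.9]
grip_width: 15.1
gripper_force: 59.2
```

```bash
python3 p.py 494.3 443.1 310 189.5
python3 - <<'E'
from h import *
i,W=wrist();save(i[60:340,140:460],'w6')
c=np.array([528.5,237.9]); D=W[...,:2]-c;d=np.array([.9949,.1013]);n=np.array([-.1013,.9949])
m=(np.hypot(D[...,0],D[...,1])<57)&(W[...,2]>103)&(W[...,2]<118)
k,l,st,ce=cv2.connectedComponentsWithStats(m.astype(np.uint8),connectivity=4)
for j in range(1,k):
    if st[j,4]>40: print('bead',st[j,4],(D[l==j]@d).mean().round(1),(D[l==j]@n).mean().round(1))
E
```

```text
t 26.475 pos [512.  234.4 311.3] yaw -170.46 tilt [ 0.004  0.001 -1.   ] q [17. 19.  7. 77. -0.  8.] F [ 0.4  0.5 -2.9] grip 15.1 59.2
-> [494.3, 443.1, 310.0] total scaled shift [-0.0286  0.3478  0.0025] len 209.0 turn z scaled 0.0004
bead 416 -47.8 11.8
bead 450 -35.3 -19.4
bead 397 -35.7 33.4
bead 397 -11.2 46.8
bead 370 11.2 47.0
bead 365 34.1 -33.7
bead 375 31.1 35.8
```

View pics/w6.png

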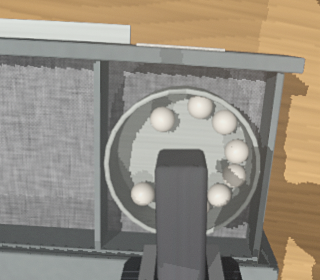

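Seven beads are visible in the dish at crop (162,118)–(143,193). The eighth is presumably behind the bar, and I'll check that once the stirrer is away. Hanging it back now.

send_rows(moves=[-0.004,0.04,0,0,0,0,0,-0.005,0.06,0,0,0,0,0,-0.005,0.06,0,0,0,0,0,-0.005,0.06,0,0,0,0,0,-0.005,0.06,0,0,0,0,0,-0.0046,0.04,0,0,0,0,0,0,0.0278,0,0,0,0,0,0,0,0,0,0,0,0,0,0,0,0,0,0,0])

```text
time: 27.65
position: [493.4, 442.1, 309.1]
tool_rot: [-0.0, -0.083, 0.997, -0.0]
wrist_force: [0.2, 0.4, -2.6]
grip_width: 15.5
gripper_force: 59.2
```

```bash
python3 p.py 494.3 443.1 144.5 189.5
python3 - <<'E'
from h import *
i,W=wrist()
c=np.array([528.5,237.9]); D=W[...,:2]-c
m=(np.hypot(D[...,0],D[...,1])<57)&(W[...,2]>103)&(W[...,2]<118)
k,l,st,ce=cv2.connectedComponentsWithStats(m.astype(np.uint8),connectivity=4)
print(sum(st[1:,4]>40),st[1:,4])
i,W=r.capture('scene'); S=world('scene',W)
# rod points: tilt of held rod
m=(S[...,2]>205)&(S[...,2]<300)&(np.hypot(S[...,0]-494,S[...,1]-443)<30)
P=S[m]
for z in range(200,300,20):
    Q=P[abs(P[:,2]-z-10)<10]
    if len(Q)>3: print(z+10,Q.mean(0).round(1),len(Q))
E
```

```text
t 27.65 pos [493.4 442.1 309.1] yaw -170.48 tilt [-0.    -0.001 -1.   ] q [36. 32. 26. 84. -0. 26.] F [ 0.2  0.4 -2.6] grip 15.5 59.2
-> [494.3, 443.1, 144.5] total scaled shift [-0.0018  0.0015  0.2744] len 165.0 turn z scaled 0.0003
7 [333 453 224 240 273 379   1 691]
210 [496.7 441.  211.3] 25
230 [496.6 441.5 229.3] 28
250 [497.2 441.5 249.9] 31
270 [497.2 441.9 270.5] 33
290 [496.2 442.7 289.7] 27
```

The rod hangs straight and all eight beads are accounted for (one blob is two touching beads). Lowering into the notches.

send_rows(moves=[-0.0018,0.0015,0.03,0,0,0,0,0,0,0.04,0,0,0,0,0,0,0.04,0,0,0,0,0,0,0.04,0,0,0,0,0,0,0.04,0,0,0,0,0,0,0.03,0,0,0,0,0,0,0.02,0,0,0,0,0,0,0.015,0,0,0,0,0,0,0.01,0,0,0,0,0,0,0.01,0,0,0,0,0,0,0,0,0,0,0])

```text
time: 29.12
position: [494.2, 444.0, 144.2]
tool_rot: [0.0, -0.083, 0.997, 0.0]
wrist_force: [-0.8, -0.5, -3.3]
grip_width: 15.1
gripper_force: 59.4
```

```bash
python3 p.py 494.3 443.1 144.5 189.5
```

```text
t 29.125 pos [494.2 444.  144.2] yaw -170.45 tilt [ 0.  0. -1.] q [36. 35.  7. 62.  0. 26.] F [-0.8 -0.5 -3.3] grip 15.1 59.4
-> [494.3, 443.1, 144.5] total scaled shift [ 0.0001 -0.0016 -0.0005] len 1.0 turn z scaled 0.0006
```

Almost seated. I'll lower 1 mm more, release and rise.

send_rows(moves=[0,-0.001,0.0015,0,0,0,0,0,0,0,0,0,0,0.3,0,0,0,0,0,0,0.6,0,0,0,0,0,0,0.8,0,0,0,0,0,0,0.8,0,0,0,0,0,0,0.8,0,0,0,0,0,0,0.8,0,0,0,0,0,0,0.8,0,0,-0.02,0,0,0,0.8,0,0,-0.03,0,0,0,0.8,0,0,-0.04,0,0,0,0.8,0,0,-0.05,0,0,0,0.8,0,0,-0.06,0,0,0,0.8,0,0,-0.06,0,0,0,0.8,0,0,-0.06,0,0,0,0.8,0,0,0,0,0,0,0.8,0,0,0,0,0,0,0.8])

```text
time: 31.25
position: [494.2, 443.4, 335.4]
tool_rot: [0.0, -0.083, 0.997, 0.0]
wrist_force: [0.3, -0.1, -0.8]
grip_width: 68.4
gripper_force: 0.0
```

```bash
python3 p.py 460 0 340 180
python3 - <<'E'
from h import *
i,W=wrist();save(i,'w7')
m=(W[...,2]>166)&(W[...,2]<178)&(abs(W[...,0]-495)<60)&(abs(W[...,1]-441)<25);P=W[m];print(len(P),P.min(0),P.max(0),cv2.minAreaRect(P[:,:2].astype(np.float32)))
i,d=r.capture('top');T=world('top',d);plugs(T,[(500,640,-360,-240),(365,490,-420,-290)]);save(i,'t7')
E
```

```text
t 31.25 pos [494.2 443.4 335.4] yaw -170.45 tilt [ 0.  0. -1.] q [36. 32. 31. 89.  0. 26.] F [ 0.3 -0.1 -0.8] grip 68.4 0.0
-> [460.0, 0.0, 340.0] total scaled shift [ 0.1788 -0.7193 -0.0077] len 445.0 turn z scaled 0.1111
2494 [444.42866905 427.3816669  166.47424653] [543.60763362 458.75401158 174.64262816] ((494.19488525390625, 443.002197265625), (99.3575668334961, 16.04676628112793), 9.419960975646973)
plug mid [ 571.4 -302.4] yaw -27.0 len 107.0 n 449 [12, 24, 24, 23, 24, 24, 25, 39, 24, 18, 11, 12]
plug mid [ 429.  -346.3] yaw -21.9 len 105.0 n 475 [13, 22, 23, 25, 25, 26, 24, 25, 24, 14, 14, 14]
```

The stirrer is back in its seat. On to the gauges.

send_rows(moves=[0.016,-0.0626,0,0,0,0,1,0.016,-0.0626,0,0,0,0,1,0.016,-0.0626,0,0,0,0,1,0.016,-0.0626,0,0,0,0,1,0.016,-0.0626,0,0,0,0,1,0.016,-0.0626,0,0,0,0,1,0.016,-0.0626,0,0,0,0,1,0.016,-0.0626,0,0,0,0,1,0.016,-0.0626,0,0,0,0,1,0.016,-0.0626,0,0,0,0,1,0.016,-0.0626,0,0,0,0,1,0.016,-0.0626,0,0,0,0,1,0.016,-0.0626,0,0,0,0,1,0.016,-0.0626,0,0,0,0,1,0.016,-0.0626,0,0,0,0,1,0.016,-0.0626,0,0,0,0,1,0.016,-0.0626,0,0,0,0,1,0.016,-0.0626,0,0,0,0,1,0.016,-0.0626,0,0,0,0,1,0.016,-0.0626,0,0,0,0,1])

```text
time: 33.85
position: [429.0, -330.1, 334.6]
tool_rot: [-0.0, -0.083, 0.997, 0.001]
wrist_force: [0.9, -0.4, 0.3]
grip_width: 85.6
gripper_force: 0.0
```

send_rows(moves=[0,0,0,0,0,0.1,1,0,0,0,0,0,0.1,1,0,0,0,0,0,0.1,1,0,0,0,0,0,0.1,1,0,0,0,0,0,0,1])

```text
time: 34.48
position: [429.3, -328.9, 334.7]
tool_rot: [-0.001, 0.214, 0.977, 0.0]
wrist_force: [0.8, -0.4, 0.2]
grip_width: 85.3
gripper_force: 0.0
```

```bash
cat > see.py <<'E'
from h import *
import sys
i,W=wrist();save(i,sys.argv[1])
m=((W[...,2]>9)&(W[...,2]<36)&np.isfinite(W[...,2])).astype(np.uint8)
k,l,st,ce=cv2.connectedComponentsWithStats(m,connectivity=4)
for j in range(1,k):
    if st[j,4]>300:
        P=W[l==j]; print(j,st[j,4],ce[j].round(),P.mean(0).round(), end=' ')
        (c,s,a)=cv2.minAreaRect(P[:,:2].astype(np.float32)); print(np.round(c,1),np.round(s,0),round(a,1))
        if 90<max(s)<125 and min(s)<45: b=P.min(0),P.max(0); plugs(np.where((l==j)[...,None],W,np.nan),[(b[0][0]-1,b[1][0]+1,b[0][1]-1,b[1][1]+1)],13)
E
python3 p.py; python3 see.py w8
```

```text
t 34.475 pos [ 429.3 -328.9  334.7] yaw 155.23 tilt [-0.001  0.001 -1.   ] q [-45.  17.   7.  80.   0. -20.] F [ 0.8 -0.4  0.2] grip 85.3 0.0
1 17251 [57. 73.] [ 204. -538.   24.] [ 187.2 -567.4] [148. 217.] 0.1
2 1700 [115.  94.] [ 251. -494.   23.] [ 271.6 -546.1] [101. 276.] 23.8
3 1668 [282.  67.] [ 304. -317.   20.] [ 300.  -319.6] [67. 67.] 64.7
4 1729 [304. 183.] [ 425. -349.   19.] [ 429.  -350.5] [ 25. 107.] 68.2
plug mid [ 428.9 -350.1] yaw -21.9 len 104.0 n 1577 [14, 22, 22, 23, 23, 23, 23, 23, 23, 14, 14, 14]
5 1416 [409. 260.] [ 565. -273.   18.] [ 570.2 -273.6] [ 26. 108.] 62.7
plug mid [ 569.5 -274.6] yaw -26.8 len 106.0 n 1267 [12, 23, 22, 22, 23, 22, 23, 22, 23, 12, 12, 12]
6 1547 [596. 292.] [711. -66.  23.] [741.7 -66.7] [ 43. 227.] 84.5
7 576 [158. 316.] [ 501. -592.   23.] [ 499.3 -598. ] [68. 17.] 55.5
8 1010 [486. 330.] [ 699. -215.   20.] [ 703.1 -214.5] [84. 39.] 24.8
13 2742 [313. 422.] [ 740. -487.   23.] [ 749.7 -478.9] [348. 140.] 65.1
```

View pics/w8.png

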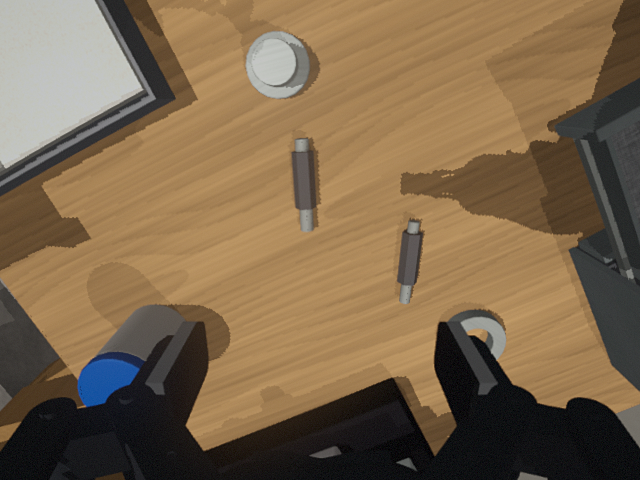

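The near gauge is at (304,183) and the far one at (409,260). The far one has already been knocked about 28 mm aside. The bush is at (279,63) and the ring at (480,335). I'll grip the near one first.

```bash
python3 p.py 422.4 -347.5 4.5 158.1
```

```text
t 34.525 pos [ 429.3 -329.   334.9] yaw 155.36 tilt [-0.001  0.001 -1.   ] q [-45.  17.   7.  80.  -0. -21.] F [-0.  -0.6 -1.3] grip 85.5 0.0
-> [422.4, -347.5, 4.5] total scaled shift [-0.003  -0.0331  0.5506] len 331.0 turn z scaled -0.0319
```

send_rows(moves=[-0.003,-0.033,0.04,0,0,0,0.8,0,0,0.04,0,0,-0.032,0.8,0,0,0.07,0,0,0,0.8,0,0,0.07,0,0,0,0.8,0,0,0.07,0,0,0,0.8,0,0,0.07,0,0,0,0.8,0,0,0.06,0,0,0,0.8,0,0,0.05,0,0,0,0.8,0,0,0.04,0,0,0,0.8,0,0,0.025,0,0,0,0.8,0,0,0.015,0,0,0,0.8,0,0,0,0,0,0,0.8])

```text
time: 36.02
position: [422.8, -347.8, 5.3]
tool_rot: [-0.0, 0.191, 0.982, 0.0]
wrist_force: [-0.5, -0.9, 0.5]
grip_width: 68.6
gripper_force: 0.0
```

```bash
python3 p.py 422.4 -347.5 4.5 158.1
```

```text
t 36.025 pos [ 422.8 -347.8    5.3] yaw 157.97 tilt [-0.  0. -1.] q [-47.  32. -23.  35.   0. -25.] F [-0.5 -0.9  0.5] grip 68.6 0.0
-> [422.4, -347.5, 4.5] total scaled shift [0.0008 0.0002 0.0013] len 1.0 turn z scaled -0.0016
```

Closing, then lifting.

send_rows(moves=[0,0,0,0,0,0,0,0,0,0,0,0,0,0,0,0,0,0,0,0,0,0,0,0,0,0,0,0,0,0,0,0,0,0,0,0,0,0,0,0,0,0,0,0,0,0,0,0,0,0,0,0,0,0,0,0,0,0,-0.02,0,0,0,0,0,0,-0.04,0,0,0,0,0,0,-0.06,0,0,0,0,0,0,-0.08,0,0,0,0,0,0,-0.08,0,0,0,0,0,0,-0.08,0,0,0,0,0,0,-0.05,0,0,0,0,0,0,0,0,0,0,0,0,0,0,0,0,0,0])

```text
time: 38.15
position: [422.5, -347.5, 250.7]
tool_rot: [-0.0, 0.191, 0.981, 0.0]
wrist_force: [0.2, -0.1, -2.1]
grip_width: 22.0
gripper_force: 59.4
```

```bash
python3 p.py 540 0 250 185.8
python3 - <<'E'
from h import *
W=np.load('w1.npy'); c=np.array([528.5,237.9]); d=np.array([.9949,.1013]);n=np.array([-.1013,.9949])
D=W[...,:2]-c;X=D@d;Y=D@n
f=(abs(W[...,2]-86)<4)&(Y<-72)&(Y>-330)&(abs(X)<110)
print('floor',np.percentile(X[f],[1,99]),np.percentile(Y[f],[1,99]))
w=(abs(W[...,2]-126)<3)&(Y<-60)&(Y>-330)&(abs(X)<60)
h,e=np.histogram(Y[w],bins=np.arange(-330,-60,5)); print([(int(a),int(b)) for a,b in zip(e,h) if b>20])
w=(abs(W[...,2]-126)<3)&(Y<-90)&(Y>-290)&(X>50)&(X<110); print('back wall X',np.percentile(X[w],[5,95]))
w=(abs(W[...,2]-137)<3)&(Y<-90)&(Y>-290)&(X>-120)&(X<-50); print('panel X',np.percentile(X[w],[5,95]))
E
```

```text
t 38.15 pos [ 422.5 -347.5  250.7] yaw 157.92 tilt [-0.001  0.001 -1.   ] q [-47.  19.  -3.  68.   0. -25.] F [ 0.2 -0.1 -2.1] grip 22.0 59.4
-> [540.0, 0.0, 250.0] total scaled shift [0.0362 0.6103 0.0015] len 367.0 turn z scaled -0.3244
floor [-94.11484447  85.08634888] [-304.5869176   -84.14183305]
[(-310, 338), (-305, 121), (-75, 335), (-70, 99)]
back wall X [84.71262114 90.15668245]
panel X [-94.41434451 -83.81973649]
```

Lifted. It measures 22 mm across, so it's gripped on the flats. The bay centre works out to (547.7, 48.9), so I'll carry it there.

send_rows(moves=[0.009,0.064,0,0,0,0,0,0.009,0.064,0,0,0,0,0,0.009,0.064,0,0,0,0,0,0.009,0.064,0,0,0,0,0,0.009,0.064,0,0,0,0,0,0.009,0.064,0,0,0,0,0,0.009,0.064,0,0,0,0,0,0.009,0.064,0,0,0,0,0,0.009,0.064,0,0,0,0,0,0.009,0.064,0,0,0,0,0,0.009,0.064,0,0,0,0,0,0.009,0.062,0,0,0,0,0,0,0,0,0,0,-0.108,0,0,0,0,0,0,-0.108,0,0,0,0,0,0,-0.108,0,0,0,0,0,0,0,0,0,0,0,0,0,0,0])

```text
time: 40.28
position: [535.1, 102.2, 250.6]
tool_rot: [-0.001, -0.049, 0.999, -0.0]
wrist_force: [0.4, -0.7, -1.8]
grip_width: 22.2
gripper_force: 59.5
```

```bash
python3 p.py 535.1 102.9 95 185.8
```

```text
t 40.275 pos [535.1 102.2 250.6] yaw -174.44 tilt [-0.001 -0.    -1.   ] q [ 3. 18. -3. 68.  0. -2.] F [ 0.4 -0.7 -1.8] grip 22.2 59.5
-> [535.1, 102.9, 95.0] total scaled shift [-0.0005  0.0011  0.2593] len 156.0 turn z scaled -0.0027
```

send_rows(moves=[0,0.001,0.04,0,0,-0.003,0,0,0,0.05,0,0,0,0,0,0,0.05,0,0,0,0,0,0,0.045,0,0,0,0,0,0,0.03,0,0,0,0,0,0,0.02,0,0,0,0,0,0,0.015,0,0,0,0,0,0,0.009,0,0,0,0,0,0,0,0,0,0,0])

```text
time: 41.4
position: [535.5, 102.9, 96.0]
tool_rot: [-0.0, -0.052, 0.999, 0.0]
wrist_force: [-0.1, -0.1, -1.2]
grip_width: 21.9
gripper_force: 59.5
```

```bash
python3 p.py 535.1 102.9 93 185.8
```

```text
t 41.4 pos [535.5 102.9  96. ] yaw -173.99 tilt [-0.  0. -1.] q [  3.  25. -18.  47.   0.  -3.] F [-0.1 -0.1 -1.2] grip 21.9 59.5
-> [535.1, 102.9, 93.0] total scaled shift [0.0007 0.     0.005 ] len 3.0 turn z scaled 0.0025
```

send_rows(moves=[0,0,0.0017,0,0,0,0,0,0,0.0017,0,0,0,0,0,0,0,0,0,0,0,0,0,0,0,0,0,0.35,0,0,0,0,0,0,0.45,0,0,0,0,0,0,0.5,0,0,0,0,0,0,0.5,0,0,0,0,0,0,0.5,0,0,0,0,0,0,0.5,0,0,-0.02,0,0,0,0.5,0,0,-0.03,0,0,0,0.5,0,0,-0.04,0,0,0,0.5,0,0,-0.05,0,0,0,0.5,0,0,-0.06,0,0,0,0.5,0,0,-0.06,0,0,0,0.5,0,0,-0.06,0,0,0,0.8,0,0,0,0,0,0,0.8,0,0,0,0,0,0,0.8])

```text
time: 43.65
position: [535.3, 102.9, 285.9]
tool_rot: [-0.0, -0.053, 0.999, -0.0]
wrist_force: [-0.3, 0.6, 0.1]
grip_width: 68.1
gripper_force: 0.0
```

```bash
python3 p.py 535 -250 285 180
python3 - <<'E'
from h import *
i,W=wrist();save(i,'w9')
B=np.array([547.7,48.9]);d=np.array([.9949,.1013]);n=np.array([-.1013,.9949]);D=W[...,:2]-B;X=D@d;Y=D@n
m=(abs(X)<78)&(abs(Y)<108)&(W[...,2]>94)&(W[...,2]<125);print(m.sum(),X[m].min(),X[m].max(),Y[m].min(),Y[m].max(),W[m][:,2].max())
for x in range(-50,60,20):
    q=m&(abs(X-x)<8)
    if q.sum(): print(x,Y[q].mean().round(1),np.percentile(W[q][:,2],95).round(1))
E
```

```text
t 43.65 pos [535.3 102.9 285.9] yaw -173.97 tilt [-0. -0. -1.] q [ 3. 18.  1. 73. -0. -3.] F [-0.3  0.6  0.1] grip 68.1 0.0
-> [535.0, -250.0, 285.0] total scaled shift [ 0.0623 -0.5849  0.0015] len 353.0 turn z scaled 0.0702
3199 -53.90471965624011 53.69646438759851 41.76316952689326 67.38156868141586 109.12358602727468
-50 54.5 104.4
-30 54.4 107.6
-10 54.7 107.7
10 54.7 107.7
30 55.0 107.2
50 54.8 104.2
```

The first gauge lies flat in the bay at (0, 55). I'll go for the second.

send_rows(moves=[0.013,-0.058,0,0,0,0,0.8,0.013,-0.058,0,0,0,0,0.8,0.013,-0.058,0,0,0,0,0.8,0.013,-0.058,0,0,0,0,0.8,0.013,-0.058,0,0,0,0,0.8,0.013,-0.058,0,0,0,0,0.8,0.013,-0.058,0,0,0,0,0.8,0.013,-0.058,0,0,0,0,0.8,0.013,-0.058,0,0,0,0,0.8,0.012,-0.056,0,0,0,0,0.8,0,0,0,0,0,0.096,0.8,0,0,0,0,0,0.096,0.8,0,0,0,0,0,0.096,0.8,0,0,0,0,0,0.096,0.8,0,0,0,0,0,0,0.8,0,0,0,0,0,0,0.8])

```text
time: 45.7
position: [494.7, -249.9, 285.4]
tool_rot: [-0.001, 0.232, 0.973, 0.0]
wrist_force: [0.1, 0.0, -0.2]
grip_width: 68.5
gripper_force: 0.0
```

```bash
python3 see.py w10|grep -B1 plug; python3 p.py 563.3 -271.4 4.5 153.1
```

```text
10 1801 [332. 253.] [ 565. -271.   18.] [ 570.5 -273.7] [ 25. 108.] 63.2
plug mid [ 569.7 -273.7] yaw -27.0 len 105.0 n 1608 [12, 21, 22, 22, 23, 22, 23, 22, 22, 12, 12, 12]
t 45.75 pos [ 494.8 -250.   285.6] yaw 153.17 tilt [-0.001  0.    -1.   ] q [-34.  19.   2.  74.  -0.  -8.] F [-0.   0.2  0.1] grip 68.5 0.0
-> [563.3, -271.4, 4.5] total scaled shift [-0.1183  0.0196  0.4684] len 290.0 turn z scaled 0.0009
```

send_rows(moves=[-0.059,0.0107,0,0,0,0,0.8,-0.0593,0.0106,0,0,0,0,0.8,0,0,0.05,0,0,0,0.8,0,0,0.07,0,0,0,0.8,0,0,0.07,0,0,0,0.8,0,0,0.07,0,0,0,0.8,0,0,0.06,0,0,0,0.8,0,0,0.05,0,0,0,0.8,0,0,0.04,0,0,0,0.8,0,0,0.03,0,0,0,0.8,0,0,0.016,0,0,0,0.8,0,0,0.012,0,0,0,0.8,0,0,0,0,0,0,0.8])

```text
time: 47.38
position: [564.1, -270.9, 5.2]
tool_rot: [-0.0, 0.233, 0.972, -0.0]
wrist_force: [0.8, 0.7, 0.3]
grip_width: 68.5
gripper_force: 0.0
```

```bash
python3 p.py 563.8 -270.5 4.5 153.1
```

```text
t 47.375 pos [ 564.1 -270.9    5.2] yaw 153.04 tilt [-0. -0. -1.] q [-32.  39.  -9.  42.  -0.  -5.] F [0.8 0.7 0.3] grip 68.5 0.0
-> [563.8, -270.5, 4.5] total scaled shift [0.0007 0.0005 0.0011] len 1.0 turn z scaled -0.0008
```

send_rows(moves=[0,0,0,0,0,0,0,0,0,0,0,0,0,0,0,0,0,0,0,0,0,0,0,0,0,0,0,0,0,0,0,0,0,0,0,0,0,0,0,0,0,0,0,0,0,0,0,0,0,0,0,0,0,0,0,0,0,0,-0.02,0,0,0,0,0,0,-0.04,0,0,0,0,0,0,-0.06,0,0,0,0,0,0,-0.08,0,0,0,0,0,0,-0.08,0,0,0,0,0,0,-0.08,0,0,0,0,0,0,-0.05,0,0,0,0,0,0,0,0,0,0,0,0,0,0,0,0,0,0])

```text
time: 49.5
position: [563.5, -270.6, 250.1]
tool_rot: [-0.001, 0.233, 0.972, 0.0]
wrist_force: [-0.1, 0.4, -2.1]
grip_width: 21.6
gripper_force: 59.3
```

```bash
python3 p.py 545.8 -1.5 250 185.8
```

```text
t 49.5 pos [ 563.5 -270.6  250.1] yaw 153.03 tilt [-0.001  0.001 -1.   ] q [-32.  28.  10.  73.  -0.  -5.] F [-0.1  0.4 -2.1] grip 21.6 59.3
-> [545.8, -1.5, 250.0] total scaled shift [0.2297 0.3863 0.0006] len 270.0 turn z scaled -0.3813
```

send_rows(moves=[0.0287,0.0483,0,0,0,0,0,0.0287,0.0483,0,0,0,0,0,0.0287,0.0483,0,0,0,0,0,0.0287,0.0483,0,0,0,0,0,0.0287,0.0483,0,0,0,0,0,0.0287,0.0483,0,0,0,0,0,0.0287,0.0483,0,0,0,0,0,0.0287,0.0483,0,0,0,0,0,0,0,0,0,0,-0.0953,0,0,0,0,0,0,-0.0953,0,0,0,0,0,0,-0.0953,0,0,0,0,0,0,-0.0953,0,0,0,0,0,0,0,0,0,0,0,0,0,0,0])

```text
time: 51.25
position: [545.9, -1.7, 250.3]
tool_rot: [-0.001, -0.049, 0.999, 0.0]
wrist_force: [0.3, -0.8, -0.8]
grip_width: 22.1
gripper_force: 59.4
```

```bash
python3 p.py 545.8 -1.5 94 185.8
```

```text
t 51.25 pos [545.9  -1.7 250.3] yaw -174.39 tilt [-0.001  0.    -1.   ] q [ -8.  18.  -3.  68.  -0. -13.] F [ 0.3 -0.8 -0.8] grip 22.1 59.4
-> [545.8, -1.5, 94.0] total scaled shift [-2.000e-04  3.000e-04  2.606e-01] len 156.0 turn z scaled -0.0022
```

send_rows(moves=[0,0,0.04,0,0,-0.002,0,0,0,0.05,0,0,0,0,0,0,0.05,0,0,0,0,0,0,0.045,0,0,0,0,0,0,0.03,0,0,0,0,0,0,0.02,0,0,0,0,0,0,0.015,0,0,0,0,0,0,0.009,0,0,0,0,0,0,0.0015,0,0,0,0,0,0,0.0015,0,0,0,0,0,0,0,0,0,0,0])

```text
time: 52.62
position: [546.6, -1.8, 94.3]
tool_rot: [0.0, -0.052, 0.999, -0.0]
wrist_force: [-0.3, -0.3, -2.5]
grip_width: 21.8
gripper_force: 59.4
```

send_rows(moves=[0,0,0,0,0,0,0.35,0,0,0,0,0,0,0.45,0,0,0,0,0,0,0.5,0,0,0,0,0,0,0.5,0,0,0,0,0,0,0.5,0,0,0,0,0,0,0.5,0,0,-0.02,0,0,0,0.5,0,0,-0.03,0,0,0,0.5,0,0,-0.04,0,0,0,0.5,0,0,-0.05,0,0,0,0.5,0,0,-0.06,0,0,0,0.5,0,0,-0.06,0,0,0,0.5,0,0,-0.05,0,0,0,0.3,0,0,0,0,0,0,0.3,0,0,0,0,0,0,0.3])

```text
time: 54.5
position: [546.1, -1.7, 279.8]
tool_rot: [-0.0, -0.052, 0.999, 0.0]
wrist_force: [-0.3, -0.2, 0.8]
grip_width: 25.5
gripper_force: 0.0
```

```bash
python3 p.py 390 100 280 185.8
python3 - <<'E'
from h import *
i,W=wrist();i2,_=r.capture('scene'); save(np.hstack([cv2.resize(i,(400,300)),cv2.resize(i2,(400,300))]),'w11')
B=np.array([547.7,48.9]);d=np.array([.9949,.1013]);n=np.array([-.1013,.9949]);D=W[...,:2]-B;X=D@d;Y=D@n
for a,b in ((-108,0),(0,108)):
    m=(abs(X)<78)&(Y>a)&(Y<b)&(W[...,2]>94)&(W[...,2]<125);print(m.sum(),X[m].min(),X[m].max(),Y[m].min(),Y[m].max(),W[m][:,2].max())
c=np.array([528.5,237.9]); D=W[...,:2]-c
m=(np.hypot(D[...,0],D[...,1])<57)&(W[...,2]>106)&(W[...,2]<118)
k,l,st,ce=cv2.connectedComponentsWithStats(m.astype(np.uint8),connectivity=4); print('beads',st[1:,4])
E
```

```text
t 54.5 pos [546.1  -1.7 279.8] yaw -174.04 tilt [-0.  0. -1.] q [ -8.  18.   0.  72.  -0. -14.] F [-0.3 -0.2  0.8] grip 25.5 0.0
-> [390.0, 100.0, 280.0] total scaled shift [ 0.2412  0.1957 -0.0003] len 186.0 turn z scaled 0.0018
3192 -52.86468943629674 54.615740784556145 -63.380866462198156 -37.97488748032324 108.99016992839262
3226 -54.58501381589358 53.80165955977952 42.00903084539267 67.78456322857082 109.26232225602834
beads [309   1 400   1   1 193 306   1   1 320   1]
```

View pics/w11.png

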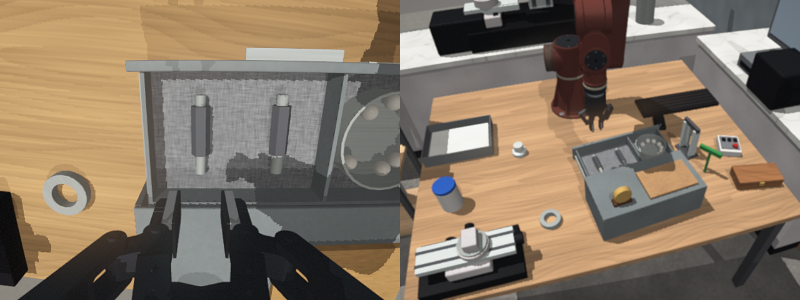

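Both gauges lie flat in the bay, at picture (200,135) and (280,135). The ring and bush are untouched. Now I'll close the fingers and go in front of the panel to shut the drawer.

send_rows(moves=[0.046,0.0402,0,0,0,0.001,0,0.046,0.0402,0,0,0,0,0,0.046,0.0402,0,0,0,0,0,0.046,0.0402,0,0,0,0,0,0.046,0.0402,0,0,0,0,0,0,0,0.06,0,0,0,0,0,0,0.07,0,0,0,0,0,0,0.07,0,0,0,0,0,0,0.05,0,0,0,0,0,0,0.03,0,0,0,0,0,0,0.015,0,0,0,0,0,0,0,0,0,0,0])

```text
time: 56.1
position: [396.2, 104.0, 102.6]
tool_rot: [-0.001, -0.051, 0.999, -0.0]
wrist_force: [0.4, -0.3, -0.2]
grip_width: 0.3
gripper_force: 0.0
```

```bash
python3 p.py 433 107.6 103 185.8
```

```text
t 56.1 pos [396.2 104.  102.6] yaw -174.13 tilt [-0.001 -0.    -1.   ] q [  4.  12. -37.  41.   0.  -1.] F [ 0.4 -0.3 -0.2] grip 0.3 0.0
-> [433.0, 107.6, 103.0] total scaled shift [-0.0616 -0.0002 -0.0008] len 37.0 turn z scaled 0.0008
```

send_rows(moves=[-0.01,0,0,0,0,0,0,-0.01,0,0,0,0,0,0,-0.01,0,0,0,0,0,0,-0.01,0,0,0,0,0,0,-0.01,0,0,0,0,0,0,-0.004,0,0,0,0,0,0,-0.004,0,0,0,0,0,0,-0.004,0,0,0,0,0,0,-0.004,0,0,0,0,0,0,-0.004,0,0,0,0,0,0,-0.006,0,0,0,0,0,0,-0.006,0,0,0,0,0,0,-0.006,0,0,0,0,0,0,-0.006,0,0,0,0,0,0,-0.006,0,0,0,0,0,0,-0.006,0,0,0,0,0,0,-0.006,0,0,0,0,0,0,-0.006,0,0,0,0,0,0,-0.006,0,0,0,0,0,0,-0.006,0,0,0,0,0,0])

```text
time: 58.6
position: [472.8, 111.9, 102.6]
tool_rot: [-0.002, -0.051, 0.999, -0.0]
wrist_force: [-5.8, -1.4, 5.0]
grip_width: 0.3
gripper_force: 3.2
```

```bash
python3 p.py
python3 - <<'E'
from h import *
i,d=r.capture('scene');W=world('scene',d)
c=np.array([528.5,237.9]); dd=np.array([.9949,.1013]);n=np.array([-.1013,.9949]);D=W[...,:2]-c;X=D@dd;Y=D@n
m=(abs(W[...,2]-136)<4)&(X<62)&(X>-110)&(Y<60)&(Y>-305); h,e=np.histogram(X[m],bins=np.arange(-110,64,6)); print([(int(a),int(b)) for a,b in zip(e,h) if b>15])
E
```

```text
t 58.6 pos [472.8 111.9 102.6] yaw -174.12 tilt [-0.003 -0.    -1.   ] q [  5.  19. -26.  45.  -0.  -1.] F [-5.8 -1.4  5. ] grip 0.3 3.2
[(-62, 21), (-56, 154), (-50, 217), (-44, 109)]
```

The drawer is sliding, about 39 mm so far. I'll keep pushing.

send_rows(moves=[-0.008,0,0,0,0,0,0,-0.008,0,0,0,0,0,0,-0.008,0,0,0,0,0,0,-0.008,0,0,0,0,0,0,-0.008,0,0,0,0,0,0,-0.008,0,0,0,0,0,0,-0.008,0,0,0,0,0,0,-0.008,0,0,0,0,0,0,-0.008,0,0,0,0,0,0,-0.008,0,0,0,0,0,0,-0.008,0,0,0,0,0,0,-0.008,0,0,0,0,0,0,-0.008,0,0,0,0,0,0,-0.008,0,0,0,0,0,0,-0.008,0,0,0,0,0,0,-0.008,0,0,0,0,0,0,-0.008,0,0,0,0,0,0,-0.008,0,0,0,0,0,0,-0.006,0,0,0,0,0,0,-0.004,0,0,0,0,0,0])

```text
time: 61.15
position: [565.0, 121.4, 102.6]
tool_rot: [-0.001, -0.051, 0.999, -0.0]
wrist_force: [-6.0, 0.2, 3.4]
grip_width: 0.0
gripper_force: 3.1
```

send_rows(moves=[-0.004,0,0,0,0,0,0,-0.004,0,0,0,0,0,0,-0.004,0,0,0,0,0,0,-0.004,0,0,0,0,0,0,-0.004,0,0,0,0,0,0,-0.004,0,0,0,0,0,0,-0.003,0,0,0,0,0,0,-0.003,0,0,0,0,0,0])

```text
time: 62.15
position: [582.8, 123.2, 102.6]
tool_rot: [-0.001, -0.051, 0.999, -0.0]
wrist_force: [-6.9, -1.9, 3.9]
grip_width: -0.1
gripper_force: 3.1
```

```bash
python3 p.py
```

```text
t 62.15 pos [582.8 123.2 102.6] yaw -174.12 tilt [-0.003 -0.    -1.   ] q [ 5. 30. -9. 52.  0. -1.] F [-6.9 -1.9  3.9] grip -0.1 3.1
```

send_rows(moves=[-0.003,0,0,0,0,0,0,-0.003,0,0,0,0,0,0,-0.003,0,0,0,0,0,0,-0.003,0,0,0,0,0,0,-0.003,0,0,0,0,0,0,-0.003,0,0,0,0,0,0,-0.003,0,0,0,0,0,0,-0.002,0,0,0,0,0,0,-0.002,0,0,0,0,0,0])

```text
time: 63.28
position: [597.7, 124.8, 102.6]
tool_rot: [-0.001, -0.051, 0.999, -0.0]
wrist_force: [-5.9, -1.1, 3.0]
grip_width: -0.6
gripper_force: 3.1
```

send_rows(moves=[-0.002,0,0,0,0,0,0,-0.002,0,0,0,0,0,0])

```text
time: 63.52
position: [600.1, 125.0, 102.6]
tool_rot: [-0.001, -0.051, 0.999, -0.0]
wrist_force: [-5.3, -1.1, 3.3]
grip_width: 0.5
gripper_force: 3.1
```

send_rows(moves=[-0.002,0,0,0,0,0,0,-0.002,0,0,0,0,0,0])

```text
time: 63.78
position: [602.0, 125.2, 102.6]
tool_rot: [-0.002, -0.051, 0.999, -0.0]
wrist_force: [-11.2, -0.8, 7.6]
grip_width: 0.0
gripper_force: 5.6
```

Force is rising, which looks like the stop.

send_rows(moves=[-0.002,0,0,0,0,0,0,0,0,0,0,0,0,0])

```text
time: 64.03
position: [602.0, 125.2, 102.6]
tool_rot: [-0.003, -0.051, 0.999, -0.0]
wrist_force: [-14.2, -1.9, 9.5]
grip_width: -0.0
gripper_force: 6.8
```

send_rows(moves=[-0.002,0,0,0,0,0,0,0,0,0,0,0,0,0])

```text
time: 64.28
position: [601.9, 125.2, 102.5]
tool_rot: [-0.004, -0.051, 0.999, -0.0]
wrist_force: [-18.5, -2.7, 13.4]
grip_width: 0.2
gripper_force: 9.3
```

It has stopped dead, so it's shut. I'll back off, rise and check.

send_rows(moves=[0.02,0,0,0,0,0,0,0.04,0,0,0,0,0,0,0.06,0,0,0,0,0,0,0.06,0,0,0,0,0,0,0.06,0,0,0,0,0,0,0.06,0,-0.06,0,0,0,0,0,0,-0.08,0,0,0,0,0,0,-0.08,0,0,0,0,0,0,-0.08,0,0,0,0,0,0,-0.08,0,0,0,0,0,0,0,0,0,0,0,0,0,0,0,0,0,0])

```text
time: 65.78
position: [427.2, 107.1, 330.6]
tool_rot: [0.0, -0.051, 0.999, 0.0]
wrist_force: [0.2, -0.3, -0.1]
grip_width: -0.0
gripper_force: 0.0
```

```bash
python3 p.py
python3 - <<'E'
from h import *
i,d=r.capture('scene');W=world('scene',d);j,dj=r.capture('top');T=world('top',dj);save(np.hstack([cv2.resize(i,(400,300)),cv2.resize(j,(400,300))]),'fin')
c=np.array([528.5,237.9]); dd=np.array([.9949,.1013]);n=np.array([-.1013,.9949])
D=T[...,:2]-c;X=D@dd;Y=D@n
m=(abs(T[...,2]-137)<2.5)&(X<85)&(X>-110)&(Y<60)&(Y>-290); h,e=np.histogram(X[m],bins=np.arange(-110,86,4)); print([(int(a),int(b)) for a,b in zip(e,h) if b>10])
m=(T[...,2]>166)&(T[...,2]<178)&(abs(T[...,0]-495)<60)&(abs(T[...,1]-441)<25);P=T[m];print(len(P),P[:,2].mean(),cv2.minAreaRect(P[:,:2].astype(np.float32)))
E
```

```text
t 65.775 pos [427.2 107.1 330.6] yaw -174.13 tilt [ 0.  0. -1.] q [ 5.  5. -8. 76.  0. -1.] F [ 0.2 -0.3 -0.1] grip -0.0 0.0
[(70, 78), (74, 111), (78, 126)]
0 nan ((0.0, 0.0), (0.0, 0.0), 0.0)<stdin>:6: RuntimeWarning: Mean of empty slice.
  ret = ret.dtype.type(ret / rcount)
```

View pics/fin.png

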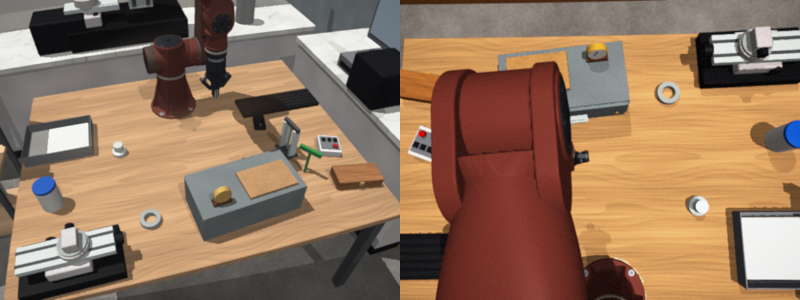

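The drawer is shut and flush, the stirrer is hanging in its rest at (290,128), and the table is clear of gauges. Handing in.

```bash
python3 -c "
from bench import r
print(r.finish_job())"
```

```text
the job is handed in; nothing more can be done
None
```

I handed the job in at about 66 s of the 210 s allowed, and the judge gave no verdict: I stirred the beads through more than four full rounds, hung the stirrer back in its rest, laid both plug gauges flat in the bay, and pushed the drawer shut against its stop.

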